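# Weigh down two glue-ups with slotted weights

## Task

Weigh down the two glue-ups: thread the two green slotted weights on the stem of the green press and the two yellow ones on the stem of the yellow press, on each the large weight at the bottom and the small one on it, both flat, right side up as they lie now and centred on the stem. Turn each small weight so that its slot points a quarter turn (to either side) away from the slot of the weight below, so that they cannot slide off together. Leave the red weight, the green jar lid and the beech disc where they lie.

Things in the scene. Friction and masses are not known exactly. Their poses are not given: they have to be found in the camera images.
- green_large: Large green iron slotted weight: flat disc, diameter 60 mm, 14 mm thick, about 270 g, with a slot 18 mm wide from the rim to the middle (ending 9 mm past the centre). Lies flat on the bench. Origin: centre of the underside; z up; x points out through the slot, y across it: grip along y, so that both pads meet solid rim.
- green_small: Small green iron slotted weight: flat disc, diameter 44 mm, 14 mm thick, about 140 g, with a slot 18 mm wide from the rim to the middle (ending 9 mm past the centre). Lies flat on the bench. Origin: centre of the underside; z up; x points out through the slot, y across it: grip along y, so that both pads meet solid rim.
- yellow_large: Large yellow iron slotted weight: flat disc, diameter 60 mm, 14 mm thick, about 270 g, with a slot 18 mm wide from the rim to the middle (ending 9 mm past the centre). Lies flat on the bench. Origin: centre of the underside; z up; x points out through the slot, y across it: grip along y, so that both pads meet solid rim.
- yellow_small: Small yellow iron slotted weight: flat disc, diameter 44 mm, 14 mm thick, about 140 g, with a slot 18 mm wide from the rim to the middle (ending 9 mm past the centre). Lies flat on the bench. Origin: centre of the underside; z up; x points out through the slot, y across it: grip along y, so that both pads meet solid rim.
- green_press: Green glue press, fixed to the bench: green board 100 x 100 x 12 mm, on it a wood blank 88 x 54 x 20 mm (long along x), on that a round green foot, diameter 56 mm, whose flat top, where the weights rest, is 38 mm above the bench; from its centre a steel stem, diameter 8 mm, stands up to 78 mm above the bench. Origin: on the stem's axis at bench height; z up.
- yellow_press: Yellow glue press, fixed to the bench: yellow board 100 x 100 x 12 mm, on it a wood blank 88 x 54 x 20 mm (long along x), on that a round yellow foot, diameter 56 mm, whose flat top, where the weights rest, is 38 mm above the bench; from its centre a steel stem, diameter 8 mm, stands up to 78 mm above the bench. Origin: on the stem's axis at bench height; z up.
- red_weight: Red-painted slotted weight of another press, 60 mm in diameter, 14 mm thick; not wanted. Origin: centre of the underside; x out through the slot.
- jar_lid: Plain green plastic jar lid without a slot, 48 mm in diameter, 14 mm high; not wanted. Origin: centre of the underside.
- beech_disc: Plain turned disc of pale beech without a slot, 58 mm in diameter, 14 mm thick; not wanted. Origin: centre of the underside.
Not all that is in view belongs to the job. What is shaped like the green_large but black or orange is not meant.

How it is judged:
By the outcome, as a careful person would: the job done as asked, in the order asked, and still so for the second after the job is handed in, with the robot touching nothing.
It also fails if it takes over 96 s, if anything falls off the work surface, if the arm or the gripper's body presses on something with over 40 N, if the wrist force passes 120 N, or if a joint passes its speed limit or range.

## Robot

A 6-joint arm with a two-finger parallel gripper is mounted at the origin on the work surface. World frame = base frame: x ahead of the robot, y to its left, z up, the work surface at z = 0. Lengths are in mm, angles in rad, forces in N, time in s.
With the tool pointing down it reaches from about 375 to 975 mm from the base axis. Payload 3.8 kg.
Tool frame: the origin (TCP) lies at the centre of the arm's flange, where the gripper is bolted on; the fingertips stand 173 mm ahead of it and the grasp point (between the pads) lies 155 mm ahead of it; z points along the fingers, y is the direction in which the jaws open and shut (so a half turn about z gives the same grasp; the last joint's range is limited). The gripper opens to 85 mm and grips with 20 to 120 N. Pads are 22 mm wide; open, the fingers measure 114 mm over their backs; the gripper's body (76 mm by 85 mm) begins 54 mm behind the grasp point. The pads swing forward as they close: fully open they stand 13 mm farther back than shut.
Start: joints at [-1.272, 0.264, 1.604, -0, 1.274, -0.037], TCP at [222.424, -637.297, 404.68] pointing down, gripper open.
Joint ranges: [-2.63, 2.63], [-0.94, 2.18], [0.31, 2.57], [-1.31, 4.45], [0, 2.66], [-2.55, 2.55]. Speed limits (rad/s): [2.57, 2.57, 3.14, 3.14, 3.14, 3.14].

## Interface

Orientations are given as a 3x3 rotation matrix whose columns are the frame's x, y, z axes.
In Python, from bench import read_state, read_camera, camera_model, close_job gives the robot as it stands.
- The arm moves only by the tool jog_arm, never from a script. Its argument "targets" is text: rows parted by semicolons, each of 7 numbers parted by spaces: the shift along the tool's x, y, z in m, then the turn, a rotation vector about the tool's x, y, z in rad, then the opening, from -1 (shut) to 1 (fully open). A call has 1 to 12 rows; each row shifts and turns the commanded pose from where the row before left it, along the tool's axes as they then stand; what a row does not reach is not made up. A row lasts 1/8 s, in which the tool goes at most 62.5 mm and 10.7 degrees, less where a joint would pass 70% of its speed; a pose out of reach is approached as far as the arm can. A call with a gripper value outside its range is refused whole. The fingers move at their own pace and stop on an object; "newtons" is the grip in N (left out, the last holds). Time passes only in rows, so rows that do not move let the fingers close. It gives the time, the measured TCP pose, the force and the opening at its end, in the units of the state.
- read_state(): the state, without advancing time (a new reading comes with each control period).
- read_camera(name): name is "scene" or "top" or "wrist"; returns the picture (480x640x3 uint8, red, green, blue); there is no depth.
- camera_model(name): a dict with "camera_matrix" (3x3 intrinsics, pixels), "k1" (the pictures are not rectified: a ray, as slopes to the right and down, at radius r is drawn at 1 + k1 r^2 times it, then the intrinsics apply), "extrinsics" (4x4, takes a point from world to camera coordinates); the wrist camera has in their place "tool_from_camera" (4x4, takes a point from camera to tool coordinates, whose origin is the TCP and whose axes are the flange's). Camera axes: x right, y down, z forward; pixel columns grow to the right and rows downward; lengths in mm; the calibration is good to about 2 mm. A picture is of the moment at which its call begins: read the wrist's pose just before it. camera_model takes no time and is no camera call.
- close_job(): hands the job in, once; it reports no verdict.
The state is a dict: "time_s": time; "joint_pos": joint angles; "qd": joint speeds; "joint_torque": joint torques, N m; "ee_pos": TCP position; "orientation": TCP orientation; "ft_force": force on the tool from outside, world axes, zero at the start; "moment": the same for the moment, N m; "opening": finger opening in mm.
Only numpy, scipy, OpenCV 4.12 (cv2) and the standard library are available. Lean on these libraries where they do the work, as an engineer would, in place of code of your own. Each camera call takes 0.05 s, during which the arm holds its last target.

## Working session

There is one attempt and no reset: what is moved stays moved. The work goes in short steps, Python scripts to look and compute and a tool call to move; the robot and the scene stay as the last step left them, time stands still between calls to the robot, and variables do not carry over. Pictures are saved under pics/ and viewed, and the job is handed in when it is done.

Besides the shell and the picture viewer there is one more tool, called as name(argument=value, ...) on one line, values as JSON. jog_arm: Moves the arm, as the interface text tells. Its arguments: {"type":"object","properties":{"targets":{"type":"string"},"newtons":{"type":"number"}},"required":["targets"]}

```bash
mkdir -p pics; ls; python3 - <<'E'
from bench import *
import cv2
s=read_state(); print(s)
for n in ("scene","top","wrist"):
    im=read_camera(n); cv2.imwrite(f"pics/{n}0.png",im[:,:,::-1])
    print(n,camera_model(n))
E
```

```text
pics
{'time_s': 0.0, 'joint_pos': array([-1.27191504e+00,  2.64773544e-01,  1.60541310e+00,  3.83366167e-05,
        1.27367022e+00, -3.69000100e-02]), 'qd': array([ 0.00066195,  0.00099852, -0.0006258 , -0.00093965, -0.00166473,
       -0.00172775]), 'joint_torque': array([-1.83046774e-03, -5.15118599e+01, -3.67313468e+01, -1.51506310e-04,
        1.30131273e-02,  1.53954187e-05]), 'ee_pos': array([ 222.31874973, -636.96852228,  403.32671443]), 'orientation': array([[ 9.44156906e-01,  3.29495580e-01, -6.31668110e-04],
       [ 3.29496164e-01, -9.44154409e-01,  2.17462408e-03],
       [ 1.20136793e-04, -2.26131857e-03, -9.99997436e-01]]), 'ft_force': array([-0.7231567 ,  0.5952011 ,  0.63723225]), 'moment': array([ 0.00498286, -0.00806355, -0.00422825]), 'opening': 85.66421888706935}
scene {'camera_matrix': array([[579.52262174,   0.        , 325.4260269 ],
       [  0.        , 579.52262174, 239.16567676],
       [  0.        ,   0.        ,   1.        ]]), 'k1': 0.04020543564442601, 'extrinsics': array([[ 6.42092930e-01,  7.66480070e-01, -1.49990833e-02,
        -3.28402667e+02],

[... 686 characters left out ...]
 -9.89581205e-01,
         9.92370325e+02],
       [ 0.00000000e+00,  0.00000000e+00,  0.00000000e+00,
         1.00000000e+00]])}
wrist {'camera_matrix': array([[407.06689665,   0.        , 322.40756001],
       [  0.        , 407.06689665, 242.06216858],
       [  0.        ,   0.        ,   1.        ]]), 'k1': -0.010397187803703817, 'tool_from_camera': array([[ 5.33169051e-04, -9.49335002e-01, -3.14265445e-01,
         8.11062604e+01],
       [ 9.99999404e-01,  2.06779129e-04,  1.07191571e-03,
         1.17554336e+00],
       [-9.52623571e-04, -3.14265829e-01,  9.49334547e-01,
         3.04535268e+01],
       [ 0.00000000e+00,  0.00000000e+00,  0.00000000e+00,
         1.00000000e+00]])}
```

View pics/scene0.png

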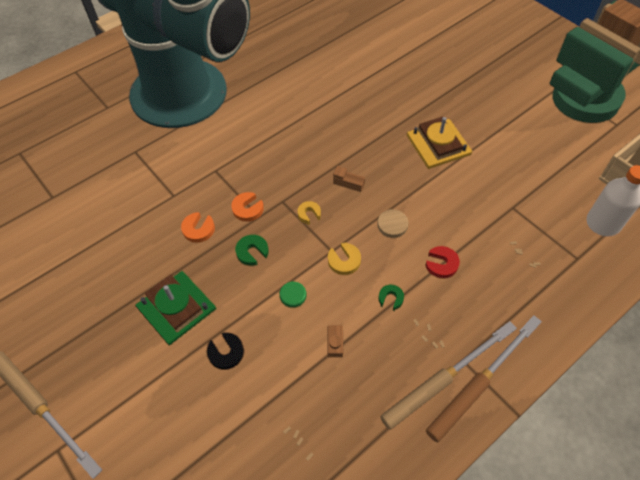

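View pics/top0.png

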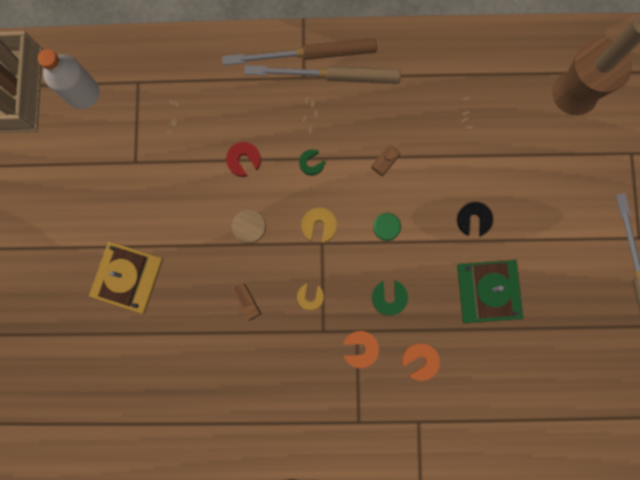

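View pics/wrist0.png

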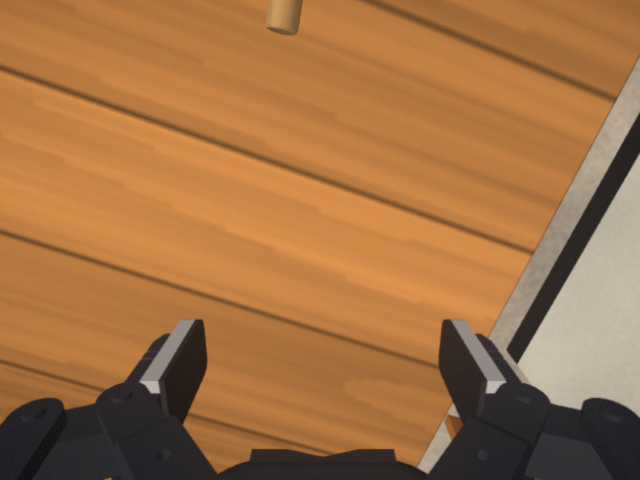

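```bash
cat > h.py <<'E'
import numpy as np, cv2
from bench import *
from scipy.optimize import minimize
def proj(P,name,ext=None):
    m=camera_model(name); E=m["extrinsics"] if ext is None else ext
    return cv2.projectPoints(np.asarray(P,float).reshape(-1,1,3),cv2.Rodrigues(E[:3,:3])[0],E[:3,3],m["camera_matrix"],np.array([m["k1"],0,0,0]))[0].reshape(-1,2)
def wrist_ext(s):
    T=np.eye(4);T[:3,:3]=s["orientation"];T[:3,3]=s["ee_pos"]
    return np.linalg.inv(T@camera_model("wrist")["tool_from_camera"])
def unproj(uv,z,name,ext=None):
    m=camera_model(name); E=m["extrinsics"] if ext is None else ext
    n=cv2.undistortPoints(np.asarray(uv,float).reshape(-1,1,2),m["camera_matrix"],np.array([m["k1"],0,0,0])).reshape(-1,2)
    d=np.c_[n,np.ones(len(n))]@E[:3,:3]; c=-E[:3,:3].T@E[:3,3]
    return c+d*((z-c[2])/d[:,2])[:,None]
def outline(R):
    a0=np.arcsin(9/R); a=np.linspace(a0,2*np.pi-a0,60)
    p=np.c_[R*np.cos(a),R*np.sin(a)]
    b=np.linspace(-np.pi/2,-3*np.pi/2,15)   # round slot end about centre
    return np.r_[p,np.c_[9*np.cos(b),9*np.sin(b)]]
S=4
def render(q,R,z0,name,ext,org,shape):
    c,s=np.cos(q[2]),np.sin(q[2]); o=outline(R)@np.array([[c,s],[-s,c]])+q[:2]
    out=np.zeros((shape[0]*S,shape[1]*S),np.uint8); n=len(o)
    px=[((proj(np.c_[o,np.full(n,z)],name,ext)-org+.5)*S-.5) for z in (z0,z0+14)]
    f=lambda p:np.round(p*16).astype(np.int32)
    cv2.fillPoly(out,[f(px[0])],1,shift=4);cv2.fillPoly(out,[f(px[1])],1,shift=4)
    for i in range(n):
        j=(i+1)%n; cv2.fillConvexPoly(out,f(np.array([px[0][i],px[0][j],px[1][j],px[1][i]])),1,shift=4)
    return cv2.resize(out.astype(np.float32),shape[::-1],interpolation=cv2.INTER_AREA)
def hsvmask(im,col):
    h=cv2.cvtColor(im,cv2.COLOR_RGB2HSV).astype(int)
    H,Sa,V=h[...,0],h[...,1],h[...,2]
    if col=="green": return ((H>45)&(H<85)&(Sa>120)&(V>35)).astype(np.float32)
    return ((H>19)&(H<32)&(Sa>140)&(V>110)).astype(np.float32)
def fit(views,q0,R,z0=0,pad=22):
    """views: list of (name,ext,mask)"""
    L=[]
    for name,ext,mask in views:
        a=np.linspace(0,6.3,40); r=R+pad
        P=proj(np.c_[q0[0]+r*np.cos(a),q0[1]+r*np.sin(a),np.full(40,z0+7)],name,ext)
        lo=np.maximum(np.floor(P.min(0)).astype(int),0); hi=np.minimum(np.ceil(P.max(0)).astype(int),[640,480])
        L.append((name,ext,lo,mask[lo[1]:hi[1],lo[0]:hi[0]]))
    def cost(q):
        t=0
        for name,ext,lo,m in L:
            r=render(q,R,z0,name,ext,lo,m.shape); t+=np.abs(r-m).sum()/r.sum()
        return t/len(L)
    best=None
    for dy in (0,.4,-.4):
        r=minimize(cost,[q0[0],q0[1],q0[2]+dy],method="Nelder-Mead",options=dict(initial_simplex=np.array([q0,q0+np.array([6,0,0]),q0+np.array([0,6,0]),q0+np.array([0,0,.3])])+[0,0,dy],xatol=.02,fatol=1e-5))
        if best is None or r.fun<best.fun: best=r
    return best.x,best.fun
E
python3 - <<'E'
from h import *
top=cv2.imread("pics/top0.png")[:,:,::-1].copy(); sc=cv2.imread("pics/scene0.png")[:,:,::-1].copy()
for n,uv,tip,R,c in [("GL",(390,297),(390,280),30,"green"),("GS",(312,162),(325,158),22,"green"),("YL",(319,224),(319,243),30,"yellow"),("YS",(310,296),(310,310),22,"yellow")]:
    w=unproj([uv,tip],14,"top"); d=w[1]-w[0]; q0=np.array([w[0,0],w[0,1],np.arctan2(d[1],d[0])])
    for nm,vs in (("top",[("top",None,hsvmask(top,c))]),("scene",[("scene",None,hsvmask(sc,c))])):
        q,f=fit(vs,q0,R); print(n,nm,q0.round(2),q.round(2),round(f,3))
print(unproj([(495,290),(121,276)],38,"top"))
print(unproj([(172,298),(441,133)],38,"scene"))
a=cv2.resize(top[245:340,440:540],None,fx=4,fy=4,interpolation=cv2.INTER_CUBIC)
b=cv2.resize(top[230:325,75:175],None,fx=4,fy=4,interpolation=cv2.INTER_CUBIC)
c=cv2.resize(sc[260:355,125:225],None,fx=4,fy=4,interpolation=cv2.INTER_CUBIC)
d=cv2.resize(sc[95:190,390:490],None,fx=4,fy=4,interpolation=cv2.INTER_CUBIC)
e=np.vstack([np.hstack([a,b]),np.hstack([c,d])]);e=cv2.resize(e,(632,600))
cv2.imwrite("pics/press.png",e[:,:,::-1])
E
```

```text
GL top [ 4.4400e+02 -1.2169e+02 -3.0000e-02] [ 4.4340e+02 -1.2018e+02 -1.4000e-01] 0.28
GL scene [ 4.4400e+02 -1.2169e+02 -3.0000e-02] [ 4.4336e+02 -1.1906e+02 -8.0000e-02] 0.161
GS top [677.93   5.52  -1.28] [678.86   6.18  -0.8 ] 0.437
GS scene [677.93   5.52  -1.28] [678.83   7.58  -0.98] 0.231
YL top [569.29  -5.1    3.13] [570.86  -5.03   3.21] 0.976Traceback (most recent call last):
  File "<stdin>", line 6, in <module>
  File "h.py", line 50, in fit
    r=minimize(cost,[q0[0],q0[1],q0[2]+dy],method="Nelder-Mead",options=dict(initial_simplex=np.array([q0,q0+np.array([6,0,0]),q0+np.array([0,6,0]),q0+np.array([0,0,.3])])+[0,0,dy],xatol=.02,fatol=1e-5))
    res = _minimize_neldermead(fun, x0, args, callback, bounds=bounds,
                               **options)
    fxe = func(xe)
    fx = function(np.copy(x), *(wrapper_args + args))
  File "h.py", line 46, in cost
    r=render(q,R,z0,name,ext,lo,m.shape); t+=np.abs(r-m).sum()/r.sum()
  File "h.py", line 24, in render
    px=[((proj(np.c_[o,np.full(n,z)],name,ext)-org+.5)*S-.5) for z in (z0,z0+14)]
          ~~~~^^^^^^^^^^^^^^^^^^^^^^^^^^^^^^^^
  File "h.py", line 5, in proj
    m=camera_model(name); E=m["extrinsics"] if ext is None else ext
ValueError: time passes only in moves, steps and waits
```

```bash
sed -i 's/^S=4/S=4\n_cm=camera_model\nimport functools\ncamera_model=functools.lru_cache(None)(_cm)/' h.py
python3 - <<'E'
from h import *
top=cv2.imread("pics/top0.png")[:,:,::-1].copy(); sc=cv2.imread("pics/scene0.png")[:,:,::-1].copy()
ht=cv2.cvtColor(top,cv2.COLOR_RGB2HSV);hs=cv2.cvtColor(sc,cv2.COLOR_RGB2HSV)
for p in [(380,305),(390,310),(305,165),(310,215),(330,215),(302,298),(350,224),(345,190),(315,200)]: print(p,ht[p[1],p[0]])
for p in [(242,252),(336,262),(302,212),(350,230),(343,268)]: print(p,hs[p[1],p[0]])
a=cv2.resize(top[245:340,440:540],None,fx=4,fy=4,interpolation=cv2.INTER_CUBIC)
b=cv2.resize(top[230:325,75:175],None,fx=4,fy=4,interpolation=cv2.INTER_CUBIC)
c=cv2.resize(sc[260:355,125:225],None,fx=4,fy=4,interpolation=cv2.INTER_CUBIC)
d=cv2.resize(sc[95:190,390:490],None,fx=4,fy=4,interpolation=cv2.INTER_CUBIC)
e=np.vstack([np.hstack([a,b]),np.hstack([c,d])]);e=cv2.resize(e,(632,600))
cv2.imwrite("pics/press.png",e[:,:,::-1])
f=np.vstack([np.hstack([cv2.resize(top[260:330,290:420],None,fx=3,fy=3)[:, :390],cv2.resize(top[140:250,285:350][:70],None,fx=3,fy=3)]),np.zeros((10,585,3),np.uint8)])
cv2.imwrite("pics/w.png",f[:,:,::-1])
E
```

```text
(380, 305) [ 65 140  82]
(390, 310) [ 66 143  82]
(305, 165) [ 65 144  78]
(310, 215) [ 19 168 159]
(330, 215) [ 19 169 158]
(302, 298) [ 19 169 160]
(350, 224) [ 13 127 135]
(345, 190) [ 13 130 124]
(315, 200) [ 14 128 126]
(242, 252) [ 66 177  95]
(336, 262) [ 20 184 211]
(302, 212) [ 20 187 206]
(350, 230) [ 13 141 150]
(343, 268) [ 19 184 208]
```

View pics/press.png

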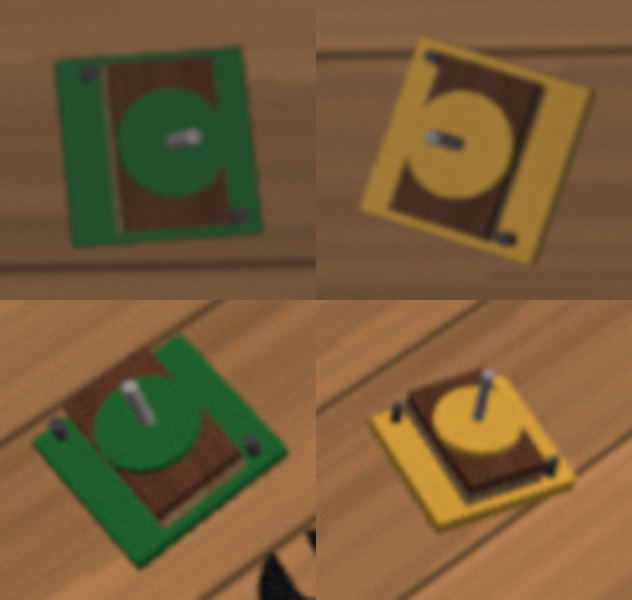

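View pics/w.png

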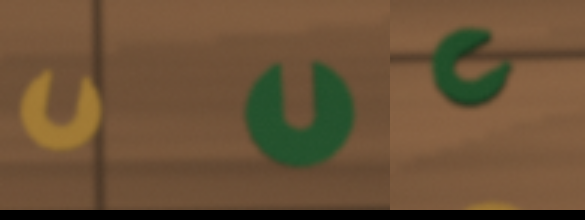

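```bash
python3 - <<'E'
import re
s=open('h.py').read()
s=s.replace('(H>45)&(H<85)&(Sa>120)&(V>35)','(H>40)&(H<85)&(Sa>80)&(V>35)').replace('(H>19)&(H<32)&(Sa>140)&(V>110)','(H>16)&(H<32)&(Sa>140)&(V>100)')
open('h.py','w').write(s)
E
python3 - <<'E'
from h import *
top=cv2.imread("pics/top0.png")[:,:,::-1].copy(); sc=cv2.imread("pics/scene0.png")[:,:,::-1].copy()
for n,uv,tip,R,c in [("GL",(390,297),(390,280),30,"green"),("GS",(312,162),(325,158),22,"green"),("YL",(319,224),(319,243),30,"yellow"),("YS",(310,296),(310,282),22,"yellow")]:
    w=unproj([uv,tip],14,"top"); d=w[1]-w[0]; q0=np.array([w[0,0],w[0,1],np.arctan2(d[1],d[0])])
    for nm,vs in (("top",[("top",None,hsvmask(top,c))]),("scene",[("scene",None,hsvmask(sc,c))])):
        q,f=fit(vs,q0,R); print(n,nm,q0.round(2),q.round(2),round(f,3))
print("G",unproj([(501.4,288)],78,"top"),unproj([(493.2,289.9)],38,"top"),unproj([(165.5,286.9)],78,"scene"),unproj([(171.8,298.6)],38,"scene"))
print("Y",unproj([(111.1,273)],78,"top"),unproj([(121.2,275.6)],38,"top"),unproj([(444.4,118.7)],78,"scene"),unproj([(441.9,132.3)],38,"scene"))
E
```

```text
GL top [ 4.4400e+02 -1.2169e+02 -3.0000e-02] [ 4.4405e+02 -1.2122e+02 -4.0000e-02] 0.11
GL scene [ 4.4400e+02 -1.2169e+02 -3.0000e-02] [ 4.4282e+02 -1.1977e+02 -3.0000e-02] 0.138
GS top [677.93   5.52  -1.28] [679.33   6.4   -0.91] 0.225
GS scene [677.93   5.52  -1.28] [679.2    7.28  -0.97] 0.196
YL top [569.29  -5.1    3.13] [568.74  -4.3    2.97] 0.053
YL scene [569.29  -5.1    3.13] [568.06  -3.39   2.96] 0.072
YS top [ 4.4752e+02  1.1530e+01 -1.0000e-02] [ 4.4718e+02  1.1760e+01 -1.8000e-01] 0.119
YS scene [ 4.4752e+02  1.1530e+01 -1.0000e-02] [ 4.4686e+02  1.2860e+01 -2.0000e-01] 0.103
G [[ 451.65735333 -289.99869078   78.        ]] [[ 451.60053217 -287.51306849   38.        ]] [[ 451.96896342 -288.06688368   78.        ]] [[ 453.3193817  -288.05400603   38.        ]]
Y [[484.09223941 326.64468634  78.        ]] [[483.68814083 323.61085024  38.        ]] [[486.94587293 325.76823392  78.        ]] [[486.66384114 328.00202509  38.        ]]
```

```bash
cat >> h.py <<'E'
def yaw(s=None):
    s=s or read_state(); return np.arctan2(s["orientation"][1,0],s["orientation"][0,0])
def plan(target,th,n,start=None,th0=None):
    """per-row constant numbers to go from start (measured) to target xyz with yaw th in n rows"""
    s=read_state(); p=s["ee_pos"] if start is None else np.array(start); a=yaw(s) if th0 is None else th0
    D=np.array(target)-p; dth=(th-a+np.pi)%(2*np.pi)-np.pi
    def M(t): c,k=np.cos(t),np.sin(t); return np.array([[c,k],[k,-c]])
    A=sum(M(a+dth*i/n) for i in range(n))
    d=np.linalg.solve(A,D[:2])
    print(n,"rows: %.4f %.4f %.4f 0 0 %.4f"%(d[0]/1000,d[1]/1000,-D[2]/n/1000,-dth/n)," norm",round(float(np.linalg.norm([*d,D[2]/n])),1))
E
python3 -c "
from h import *
plan([443.5,-120.5,300],-0.035,12)"
```

```text
12 rows: 0.0254 -0.0396 0.0086 0 0 0.0309  norm 47.9
```

jog_arm(targets="0.0254 -0.0396 0.0086 0 0 0.031 1;0.0254 -0.0396 0.0086 0 0 0.031 1;0.0254 -0.0396 0.0086 0 0 0.031 1;0.0254 -0.0396 0.0086 0 0 0.031 1;0.0254 -0.0396 0.0086 0 0 0.031 1;0.0254 -0.0396 0.0086 0 0 0.031 1;0.0254 -0.0396 0.0086 0 0 0.031 1;0.0254 -0.0396 0.0086 0 0 0.031 1;0.0254 -0.0396 0.0086 0 0 0.031 1;0.0254 -0.0396 0.0086 0 0 0.031 1;0.0254 -0.0396 0.0086 0 0 0.031 1;0.0254 -0.0396 0.0086 0 0 0.031 1", newtons=50)

```text
time_s: 1.65
ee_pos: [444.0, -119.9, 301.2]
orientation: [[0.999, -0.037, 0.0], [-0.037, -0.999, -0.0], [0.0, 0.0, -1.0]]
ft_force: [0.4, 0.1, -0.8]
opening: 85.3
```

jog_arm(targets="0 0 0 0 0 0 1;0 0 0 0 0 0 1")

```text
time_s: 1.9
ee_pos: [443.4, -121.4, 301.3]
orientation: [[0.999, -0.035, -0.001], [-0.035, -0.999, -0.0], [-0.001, 0.0, -1.0]]
ft_force: [-0.3, -0.2, 0.7]
opening: 85.8
```

```bash
cat >> h.py <<'E'
def look(tag,q0=None,R=30,col="green",z0=0):
    s=read_state(); im=read_camera("wrist"); cv2.imwrite(f"pics/{tag}.png",im[:,:,::-1]); E=wrist_ext(s)
    print("t",s["time_s"],"ee",s["ee_pos"].round(2),"yaw",round(float(yaw(s)),4),"open",round(s["opening"],1),"f",s["ft_force"].round(1),"j",s["joint_pos"].round(2))
    if q0 is not None: print("fit",*[np.round(v,3) for v in fit([("wrist",E,hsvmask(im,col))],np.array(q0,float),R,z0)])
    return s,im,E
E
python3 -c "
from h import *
look('w1',[443.5,-120.5,-0.035])"
```

```text
t 1.9 ee [ 443.39 -121.35  301.29] yaw -0.0349 open 85.8 f [-0.3 -0.2  0.7] j [-0.32 -0.06  2.16 -0.    1.04  1.28]
fit [ 4.44602e+02 -1.21158e+02  2.80000e-02] 0.045
```

View pics/w1.png

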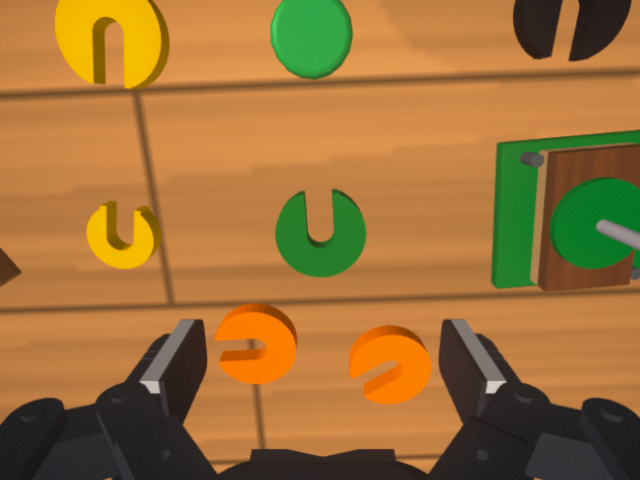

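```bash
python3 - <<'E'
from h import *
im=cv2.imread("pics/w1.png")[:,:,::-1].copy(); s=read_state(); E=wrist_ext(s)
for nm,q0,R in (("YS",[447,12.3,-.19],22),):
    print(nm,fit([("wrist",E,hsvmask(im,"yellow"))],np.array(q0),R))
print(unproj([(603,226)],38,"wrist",E))
cv2.imwrite("pics/c.png",cv2.resize(im[160:300,520:640],None,fx=4,fy=4)[:,:,::-1])
c=np.linspace(0,6.28,60)
E

```

```text
YS (array([ 4.47786379e+02,  1.15643870e+01, -1.86404243e-01]), np.float64(0.05855020508170128))
[[ 451.65821387 -291.52016905   38.        ]]
```

View pics/c.png

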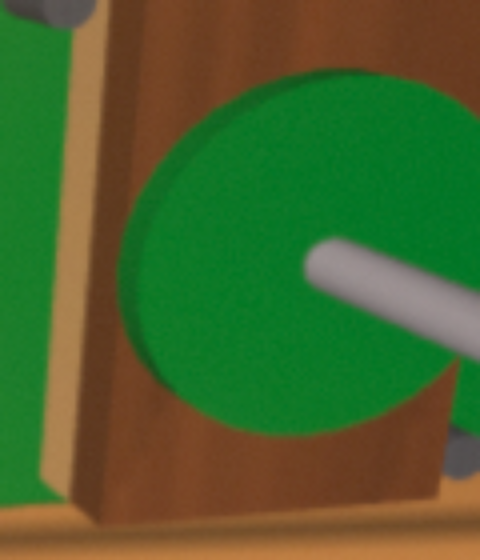

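jog_arm(targets="0.001 0 0.03 0 0 -0.03 1;0 0 0.03 0 0 0 1;0 0 0.03 0 0 0 1;0 0 0.02 0 0 0 1;0 0 0.014 0 0 0 1;0 0 0.005 0 0 0 1;0 0 0 0 0 0 1")

```text
time_s: 2.82
ee_pos: [444.7, -121.8, 172.7]
orientation: [[1.0, -0.007, 0.0], [-0.007, -1.0, -0.0], [0.0, 0.0, -1.0]]
ft_force: [-0.2, -0.4, 0.5]
opening: 85.7
```

```bash
python3 -c "
from h import *
look('w2')"
```

```text
t 2.825 ee [ 444.69 -121.83  172.72] yaw -0.0068 open 85.7 f [-0.2 -0.4  0.5] j [-0.32  0.14  2.24 -0.    0.76  1.26]
```

View pics/w2.png

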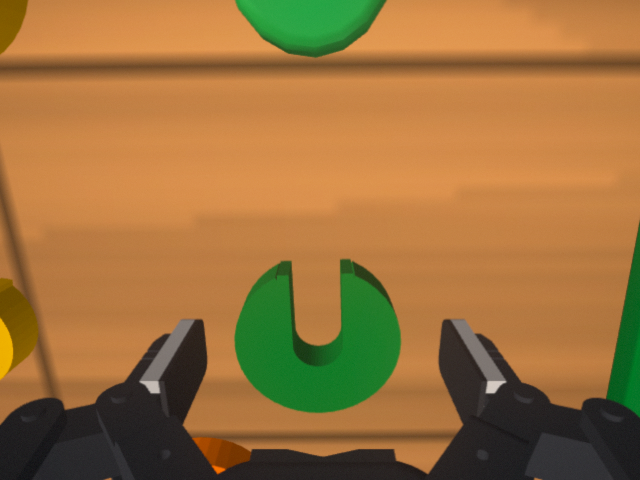

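jog_arm(targets="0 0 0 0 0 0 -1;0 0 0 0 0 0 -1;0 0 0 0 0 0 -1;0 0 0 0 0 0 -1", newtons=60)

```text
time_s: 3.38
ee_pos: [445.2, -121.4, 173.9]
orientation: [[1.0, -0.006, 0.001], [-0.006, -1.0, -0.0], [0.001, 0.0, -1.0]]
ft_force: [-1.5, 0.9, 8.2]
opening: 57.9
```

```bash
python3 -c "
from h import *
look('w3',[444.5,-121.8,0])"
```

```text
t 3.375 ee [ 445.24 -121.38  173.92] yaw -0.0061 open 57.9 f [-1.5  0.9  8.2] j [-0.32  0.14  2.24  0.    0.76  1.26]
fit [ 4.44444e+02 -1.22458e+02  1.20000e-02] 0.028
```

View pics/w3.png

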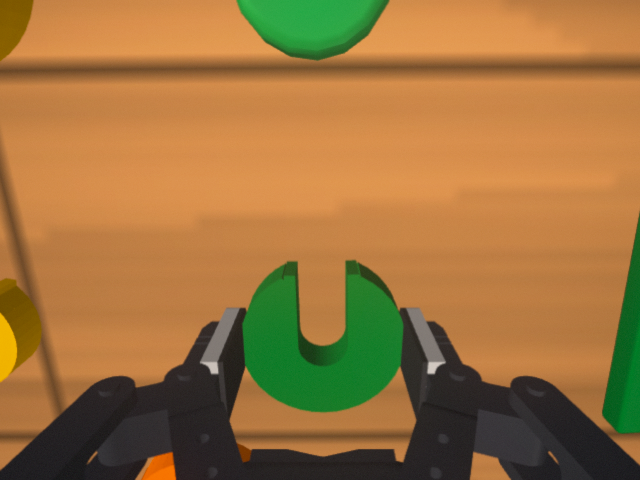

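jog_arm(targets="0 0 -0.01 0 0 0 -1;0 0 -0.03 0 0 0 -1;0 0 -0.045 0 0 0 -1;0.001 0.03 -0.035 0 0 0 -1;0.001 0.04 -0.007 0 0 0 -1;0.001 0.04 0 0 0 0 -1;0.001 0.03 0 0 0 0 -1;0.001 0.02 0 0 0 0 -1;0.001 0.007 0 0 0 0 -1;0 0 0 0 0 0 -1;0 0 0 0 0 0 -1")

```text
time_s: 4.8
ee_pos: [449.5, -287.5, 299.2]
orientation: [[1.0, -0.005, -0.001], [-0.005, -1.0, 0.001], [-0.001, -0.001, -1.0]]
ft_force: [0.7, -0.6, -2.9]
opening: 57.7
```

```bash
python3 -c "
from h import *
s,im,E=look('w4')
p=s['ee_pos'];print('fit',fit([('wrist',E,hsvmask(im,'green'))],np.array([p[0],p[1],0.01]),30,p[2]-173,pad=3))"
```

```text
t 4.8 ee [ 449.51 -287.54  299.21] yaw -0.0055 open 57.7 f [ 0.7 -0.6 -2.9] j [-0.62  0.09  2.01  0.    1.04  0.96]
fit (array([ 4.49904821e+02, -2.88488294e+02,  3.06850914e-02]), np.float64(0.2214667946100235))
```

View pics/w4.png

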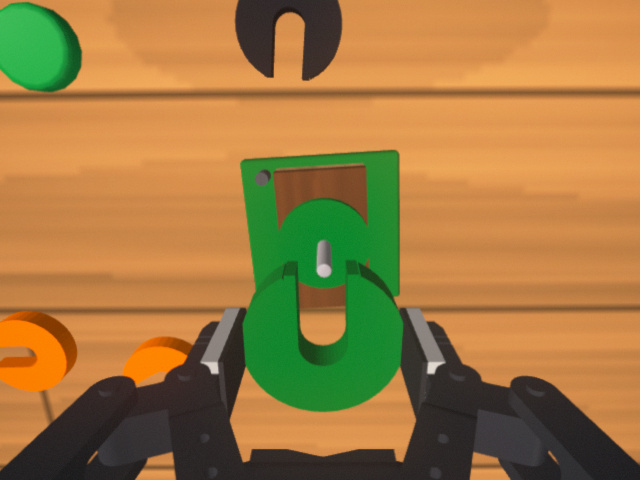

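```bash
python3 - <<'E'
from h import *
im=cv2.imread("pics/w4.png")[:,:,::-1]
cv2.imwrite("pics/c2.png",cv2.resize(im[190:380,240:410],None,fx=3,fy=3,interpolation=cv2.INTER_CUBIC)[:,:,::-1])
E
```

```text
(no output)
```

View pics/c2.png

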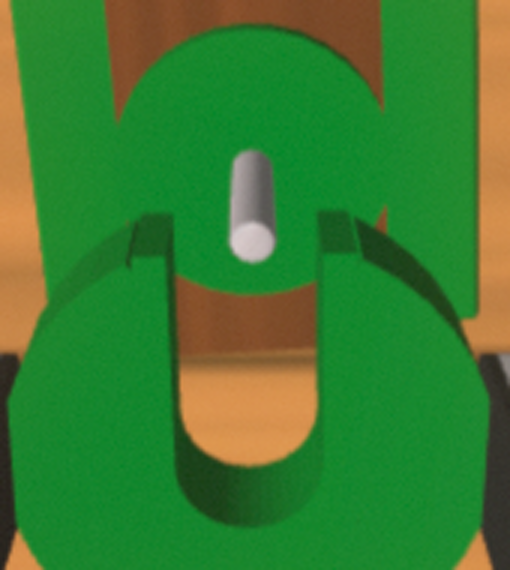

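```bash
python3 - <<'E'
from h import *
s=read_state(); E=wrist_ext(s); p=s["ee_pos"]
print(p,unproj([(324,270.7)],78,"wrist",E),unproj([(324,245)],38,"wrist",E))
for u in (173,171,175): print(u,unproj([(323.3,365)],p[2]-u+14,"wrist",E)+[9,0,0],unproj([(323.3,345)],p[2]-u,"wrist",E)+[9,0,0])
E
```

```text
[ 449.51629887 -287.50716348  299.25736553] [[ 452.52081947 -289.35699885   78.        ]] [[ 452.66625926 -289.52354319   38.        ]]
173 [[ 449.49056714 -288.79821615  140.25736553]] [[ 449.08059417 -288.83176699  126.25736553]]
171 [[ 450.89867468 -288.79883542  142.25736553]] [[ 450.35611538 -288.83185453  128.25736553]]
175 [[ 448.08245961 -288.79759688  138.25736553]] [[ 447.80507296 -288.83167945  124.25736553]]
```

jog_arm(targets="0.003 0.0006 0.012 0 0 0 -1;0 0 0.025 0 0 0 -1;0 0 0.025 0 0 0 -1;0 0 0.016 0 0 0 -1;0 0 0.006 0 0 0 -1;0 0 0.001 0 0 0 -1;0 0 0 0 0 0 -1")

```text
time_s: 5.72
ee_pos: [453.0, -289.4, 215.3]
orientation: [[1.0, -0.006, 0.001], [-0.006, -1.0, -0.001], [0.001, 0.001, -1.0]]
ft_force: [0.2, -0.1, -1.9]
opening: 57.5
```

```bash
python3 -c "
from h import *
s,im,E=look('w5')"
```

```text
t 5.725 ee [ 453.04 -289.4   215.3 ] yaw -0.0062 open 57.5 f [ 0.2 -0.1 -1.9] j [-0.61  0.2   2.06  0.    0.87  0.96]
```

View pics/w5.png

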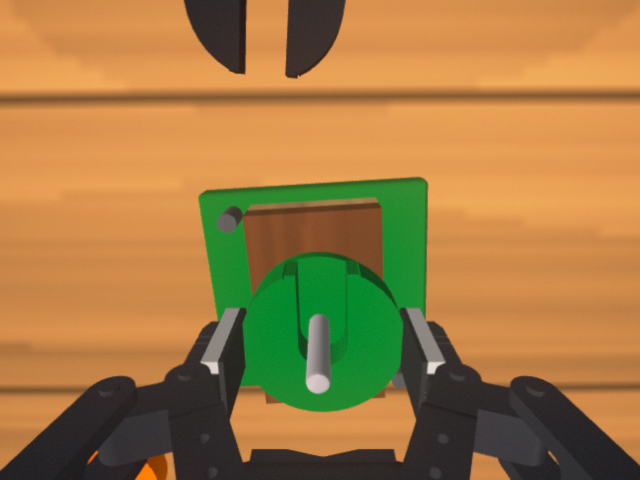

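```bash
python3 - <<'E'
from h import *
im=cv2.imread("pics/w5.png")[:,:,::-1]
cv2.imwrite("pics/c3.png",cv2.resize(im[240:420,230:410],None,fx=3.3,fy=3.3,interpolation=cv2.INTER_CUBIC)[:,:,::-1])
s=read_state(); E=wrist_ext(s)
print(s["ee_pos"],unproj([(318,384)],78,"wrist",E))
E
```

```text
[ 453.09451728 -289.42746768  215.46533288] [[ 452.55060391 -289.2792325    78.        ]]
```

View pics/c3.png

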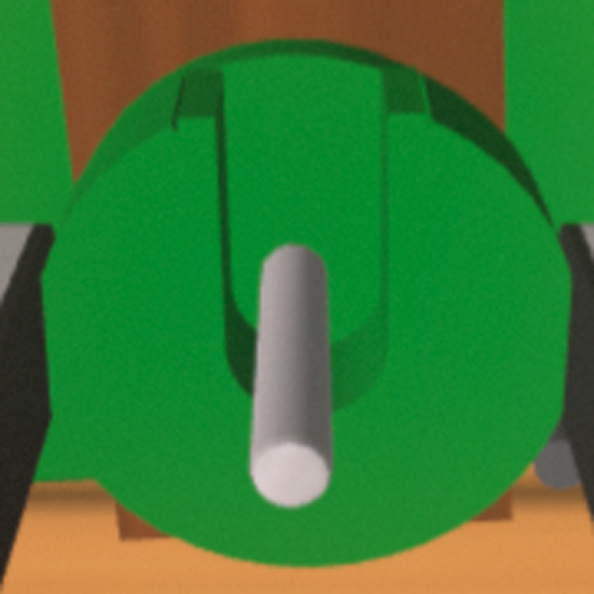

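jog_arm(targets="0 -0.0015 0.002 0 0 0 -1;0 0 0.001 0 0 0 -1;0 0 0 0 0 0 -1")

```text
time_s: 6.15
ee_pos: [452.7, -287.6, 212.0]
orientation: [[1.0, -0.006, 0.0], [-0.006, -1.0, -0.0], [0.0, 0.0, -1.0]]
ft_force: [0.0, 0.5, 1.3]
opening: 58.0
```

jog_arm(targets="0 0 0.001 0 0 0 -1;0 0 0 0 0 0 -1")

```text
time_s: 6.4
ee_pos: [452.8, -287.6, 212.0]
orientation: [[1.0, -0.006, 0.0], [-0.006, -1.0, 0.0], [0.0, -0.0, -1.0]]
ft_force: [-3.3, 2.7, 9.2]
opening: 57.9
```

jog_arm(targets="0 0 0 0 0 0 1;0 0 0 0 0 0 1;0 0 0 0 0 0 1;0 0 -0.02 0 0 0 1;0 0 -0.04 0 0 0 1;0 0 -0.05 0 0 0 1;0 0 0 0 0 0 1")

```text
time_s: 7.28
ee_pos: [454.4, -288.9, 325.6]
orientation: [[1.0, -0.006, 0.008], [-0.006, -1.0, -0.006], [0.008, 0.006, -1.0]]
ft_force: [0.7, -0.2, -0.4]
opening: 85.4
```

```bash
python3 -c "
from h import *
s,im,E=look('w6',[452.6,-289.3,0],z0=38)
plan([679.3,6.8,300],2.2,12)"
```

```text
t 7.275 ee [ 454.42 -288.89  325.58] yaw -0.0061 open 85.4 f [ 0.7 -0.2 -0.4] j [-0.61  0.07  1.98 -0.    1.08  0.96]
fit [ 451.868 -288.917   -1.48 ] 1.352
12 rows: 0.0381 0.0033 0.0019 0 0 -0.1838  norm 38.3
```

View pics/w6.png

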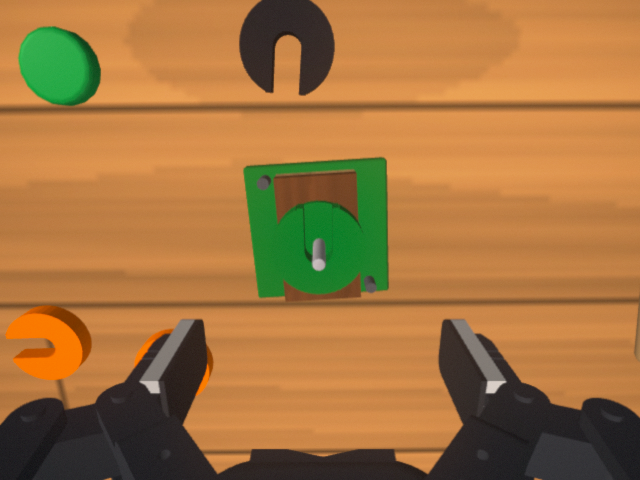

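jog_arm(targets="0.0381 0.0033 0.002 0 0 -0.1838 1;0.0381 0.0033 0.002 0 0 -0.1838 1;0.0381 0.0033 0.002 0 0 -0.1838 1;0.0381 0.0033 0.002 0 0 -0.1838 1;0.0381 0.0033 0.002 0 0 -0.1838 1;0.0381 0.0033 0.002 0 0 -0.1838 1;0.0381 0.0033 0.002 0 0 -0.1838 1;0.0381 0.0033 0.002 0 0 -0.1838 1;0.0381 0.0033 0.002 0 0 -0.1838 1;0.0381 0.0033 0.002 0 0 -0.1838 1;0.0381 0.0033 0.002 0 0 -0.1838 1;0.0381 0.0033 0.002 0 0 -0.1838 1")

```text
time_s: 8.82
ee_pos: [677.6, 9.3, 293.8]
orientation: [[-0.593, 0.805, -0.003], [0.805, 0.593, 0.0], [0.002, -0.003, -1.0]]
ft_force: [0.4, -0.9, -0.2]
opening: 85.4
```

jog_arm(targets="0 0 0 0 0 0 1;0 0 0 0 0 0 1")

```text
time_s: 9.07
ee_pos: [678.1, 7.7, 295.0]
orientation: [[-0.587, 0.809, -0.002], [0.809, 0.587, -0.0], [0.001, -0.002, -1.0]]
ft_force: [0.1, -0.1, 0.9]
opening: 85.3
```

```bash
python3 -c "
from h import *
s,im,E=look('w7',[679.3,6.8,-0.94],R=22)"
```

```text
t 9.075 ee [678.08   7.74 295.01] yaw 2.1985 open 85.3 f [ 0.1 -0.1  0.9] j [-0.03  0.35  1.7  -0.    1.09 -0.65]
fit [680.861   6.432  -1.041] 0.076
```

View pics/w7.png

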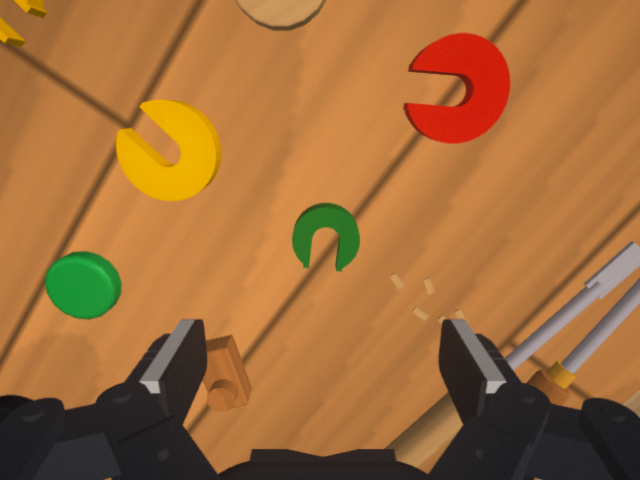

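```bash
python3 -c "
from h import *
s=read_state();E=wrist_ext(s);im=cv2.imread('pics/w7.png')[:,:,::-1].copy()
print(fit([('wrist',E,hsvmask(im,'yellow'))],np.array([568.5,-4,2.96]),30))
plan([680.5,6.5,178],2.1,6)"
```

```text
(array([569.4563833 ,  -5.22843075,   2.97383515]), np.float64(0.035652946680784225))
6 rows: -0.0003 0.0002 0.0196 0 0 0.0163  norm 19.6
```

jog_arm(targets="-0.0024 0.0012 0.02 0 0 0.1 1;0 0 0.03 0 0 0 1;0 0 0.03 0 0 0 1;0 0 0.02 0 0 0 1;0 0 0.012 0 0 0 1;0 0 0.004 0 0 0 1;0 0 0 0 0 0 1;0 0 0 0 0 0 -1;0 0 0 0 0 0 -1;0 0 0 0 0 0 -1;0 0 0 0 0 0 -1;0 0 0 0 0 0 -1")

```text
time_s: 10.62
ee_pos: [681.2, 6.8, 182.1]
orientation: [[-0.504, 0.863, 0.002], [0.863, 0.504, -0.0], [-0.001, 0.001, -1.0]]
ft_force: [-2.5, 0.8, 5.2]
opening: 39.6
```

```bash
python3 -c "
from h import *
s,im,E=look('w8',[680.5,6.5,-1.04],R=22)"
```

```text
t 10.625 ee [681.24   6.77 182.07] yaw 2.0996 open 39.6 f [-2.5  0.8  5.2] j [-0.03  0.48  1.76 -0.    0.91 -0.56]
fit [681.724   6.997  -1.056] 0.067
```

View pics/w8.png

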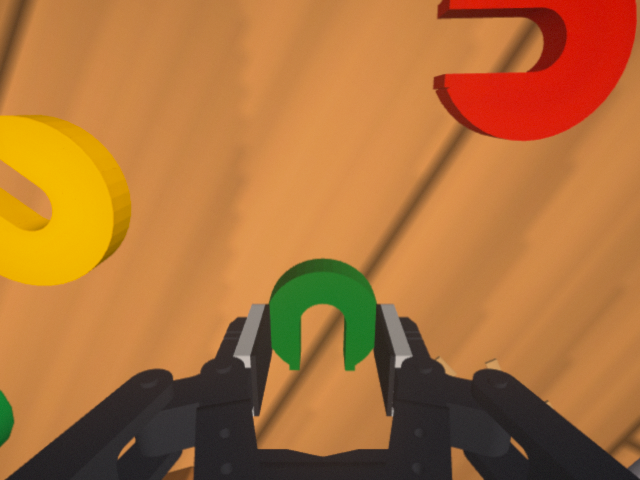

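jog_arm(targets="0 0 -0.004 0 0 0 -1;0 0 -0.02 0 0 0 -1;0 0 -0.03 0 0 0 -1;0 0 -0.04 0 0 0 -1;0 0 -0.03 0 0 0 -1;0 0 0 0 0 0 -1;0 0 0 0 0 0 -1")

```text
time_s: 11.55
ee_pos: [680.2, 6.7, 303.8]
orientation: [[-0.504, 0.864, -0.001], [0.864, 0.504, 0.0], [0.001, -0.001, -1.0]]
ft_force: [-0.3, -0.3, -1.3]
opening: 40.1
```

```bash
python3 -c "
from h import *
s,im,E=look('w9')
plan([452.6,-288.3,303],1.536,10)
p=s['ee_pos']
for u in (173,176,178,180,182): print(u,fit([('wrist',E,hsvmask(im,'green'))],np.array([p[0],p[1],-1.05]),22,p[2]-u))
"
```

```text
t 11.55 ee [680.23   6.72 303.77] yaw 2.0994 open 40.1 f [-0.3 -0.3 -1.3] j [-0.03  0.35  1.69  0.    1.11 -0.56]
10 rows: -0.0225 -0.0303 -0.0000 0 0 0.0563  norm 37.7
173 (array([678.53363071,   9.98644059,  -1.06366692]), np.float64(0.18332375586032867))
176 (array([679.13296829,   9.11959025,  -1.06077639]), np.float64(0.1397823989391327))
178 (array([679.40886157,   8.36006874,  -1.05598411]), np.float64(0.11267036944627762))
180 (array([679.80209462,   7.70012432,  -1.05087421]), np.float64(0.09105571359395981))
182 (array([680.14456175,   6.9835478 ,  -1.05852811]), np.float64(0.07323982566595078))
```

View pics/w9.png

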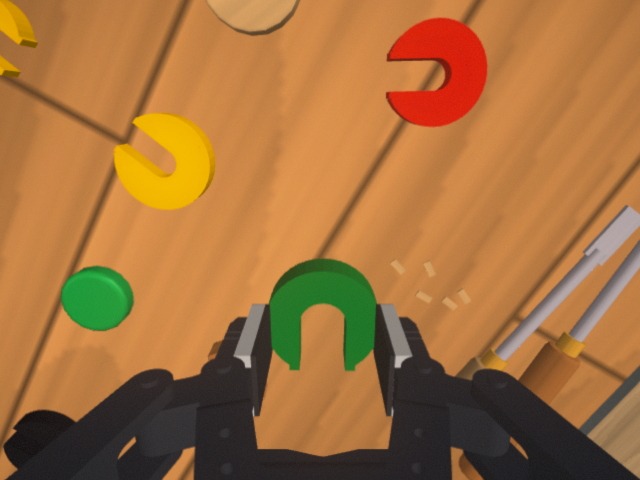

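```bash
python3 -c "
from h import *
plan([452.6,-289.3,322],1.585,10)
"
```

```text
10 rows: -0.0219 -0.0307 -0.0019 0 0 0.0514  norm 37.8
```

jog_arm(targets="-0.0219 -0.0307 -0.0018 0 0 0.0514 -1;-0.0219 -0.0307 -0.0018 0 0 0.0514 -1;-0.0219 -0.0307 -0.0018 0 0 0.0514 -1;-0.0219 -0.0307 -0.0018 0 0 0.0514 -1;-0.0219 -0.0307 -0.0018 0 0 0.0514 -1;-0.0219 -0.0307 -0.0018 0 0 0.0514 -1;-0.0219 -0.0307 -0.0018 0 0 0.0514 -1;-0.0219 -0.0307 -0.0018 0 0 0.0514 -1;-0.0219 -0.0307 -0.0018 0 0 0.0514 -1;-0.0219 -0.0307 -0.0018 0 0 0.0514 -1;0 0 0 0 0 0 -1;0 0 0 0 0 0 -1")

```text
time_s: 13.1
ee_pos: [453.7, -289.1, 321.2]
orientation: [[-0.014, 1.0, -0.001], [1.0, 0.014, 0.002], [0.002, -0.001, -1.0]]
ft_force: [-0.4, 0.0, -1.3]
opening: 39.9
```

```bash
python3 -c "
from h import *
s,im,E=look('w10')
cv2.imwrite('pics/c4.png',cv2.resize(im[180:400,230:420],None,fx=2.7,fy=2.7,interpolation=cv2.INTER_CUBIC)[:,:,::-1])
print(proj([[452.6,-289.3,78],[452.6,-289.3,38]],'wrist',E))"
```

```text
t 13.1 ee [ 453.65 -289.05  321.16] yaw 1.585 open 39.9 f [-0.4  0.  -1.3] j [-0.61  0.08  1.98  0.    1.08 -0.63]
[[319.60256284 258.63329987]
 [320.11436627 237.03454826]]
```

View pics/c4.png

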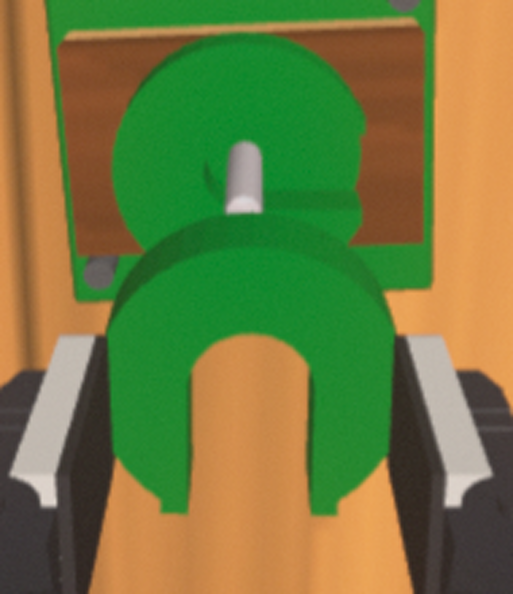

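```bash
python3 -c "
from h import *
s=read_state();E=wrist_ext(s);p=s['ee_pos']
im=cv2.imread('pics/w10.png')[:,:,::-1].copy()
print('stem52edge',proj([[452.6,-285.3,52]],'wrist',E))
m=hsvmask(im,'green'); m[:265]=0
for u in (181,182,183,184):
  q=np.array([p[0],p[1],-1.57])
  def cost(q):
    r=render(q,22,p[2]-u,'wrist',E,np.array([240,265]),(115,150)); return np.abs(r-m[265:380,240:390]).sum()
  r=minimize(cost,q,method='Nelder-Mead',options=dict(initial_simplex=[q,q+[3,0,0],q+[0,3,0],q+[0,0,.1]])); print(u,r.x,r.fun)
"
```

```text
stem52edge [[319.20712995 237.77451899]]
181 [ 454.63560777 -287.01443969   -1.55849416] 1167.0
182 [ 454.70223056 -287.62093634   -1.56433778] 1173.0625
183 [ 454.76287104 -288.1259843    -1.55382833] 1199.75
184 [ 454.79796052 -288.56619999   -1.56394497] 1233.0625
```

jog_arm(targets="-0.0006 -0.0016 0.012 0 0 0 -1;0 0 0.025 0 0 0 -1;0 0 0.025 0 0 0 -1;0 0 0.015 0 0 0 -1;0 0 0.003 0 0 0 -1;0 0 0 0 0 0 -1;0 0 0 0 0 0 -1")

```text
time_s: 14.02
ee_pos: [452.9, -290.3, 243.6]
orientation: [[-0.015, 1.0, 0.002], [1.0, 0.015, -0.001], [-0.001, 0.002, -1.0]]
ft_force: [-0.4, -0.0, -1.1]
opening: 39.6
```

```bash
python3 -c "
from h import *
s,im,E=look('w11')
cv2.imwrite('pics/c5.png',cv2.resize(im[200:420,230:420],None,fx=2.7,fy=2.7,interpolation=cv2.INTER_CUBIC)[:,:,::-1])
print(proj([[452.6,-289.3,78],[452.6,-289.3,38]],'wrist',E))"
```

```text
t 14.025 ee [ 452.87 -290.35  243.58] yaw 1.5855 open 39.6 f [-0.4 -0.  -1.1] j [-0.62  0.16  2.05  0.    0.93 -0.63]
[[318.61184875 326.83451538]
 [319.24842206 283.05940709]]
```

View pics/c5.png

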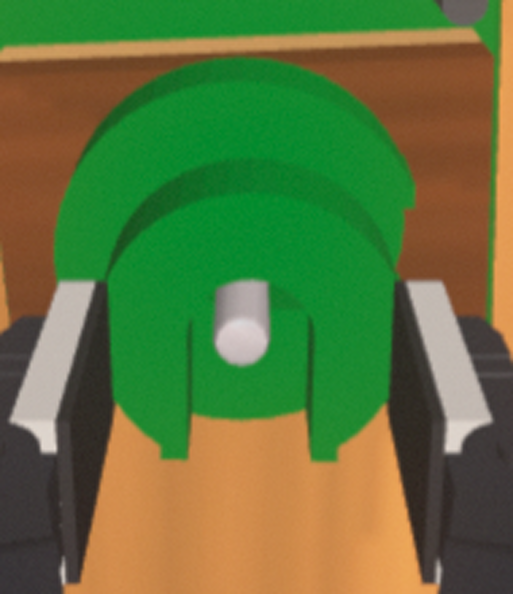

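jog_arm(targets="0.0005 -0.0011 0.002 0 0 0 -1;0 0 0.003 0 0 0 -1;0 0 0.002 0 0 0 -1;0 0 0 0 0 0 -1;0 0 0 0 0 0 -1")

```text
time_s: 14.7
ee_pos: [451.2, -289.5, 235.4]
orientation: [[-0.015, 1.0, -0.0], [1.0, 0.015, 0.0], [0.0, -0.0, -1.0]]
ft_force: [0.2, -0.4, -1.2]
opening: 39.5
```

jog_arm(targets="0 0 0.001 0 0 0 -1;0 0 0 0 0 0 -1")

```text
time_s: 14.95
ee_pos: [451.2, -289.5, 234.4]
orientation: [[-0.015, 1.0, -0.0], [1.0, 0.015, 0.0], [0.0, -0.0, -1.0]]
ft_force: [-0.4, -0.2, -1.4]
opening: 39.9
```

jog_arm(targets="0 0 0.001 0 0 0 -1;0 0 0 0 0 0 -1")

```text
time_s: 15.2
ee_pos: [451.3, -289.6, 234.0]
orientation: [[-0.015, 1.0, 0.0], [1.0, 0.015, -0.0], [-0.0, 0.0, -1.0]]
ft_force: [-2.3, 1.6, 4.3]
opening: 39.8
```

jog_arm(targets="0 0 0.001 0 0 0 -1;0 0 0 0 0 0 -1")

```text
time_s: 15.45
ee_pos: [451.4, -289.6, 233.9]
orientation: [[-0.015, 1.0, 0.0], [1.0, 0.015, -0.0], [-0.0, 0.0, -1.0]]
ft_force: [-3.8, 2.4, 10.4]
opening: 40.1
```

```bash
python3 -c "
from h import *
s,im,E=look('w12')
cv2.imwrite('pics/c6.png',cv2.resize(im[200:420,230:420],None,fx=2.7,fy=2.7,interpolation=cv2.INTER_CUBIC)[:,:,::-1])"
```

```text
t 15.45 ee [ 451.35 -289.64  233.92] yaw 1.5855 open 40.1 f [-3.8  2.4 10.4] j [-0.62  0.17  2.06 -0.    0.91 -0.63]
```

View pics/c6.png

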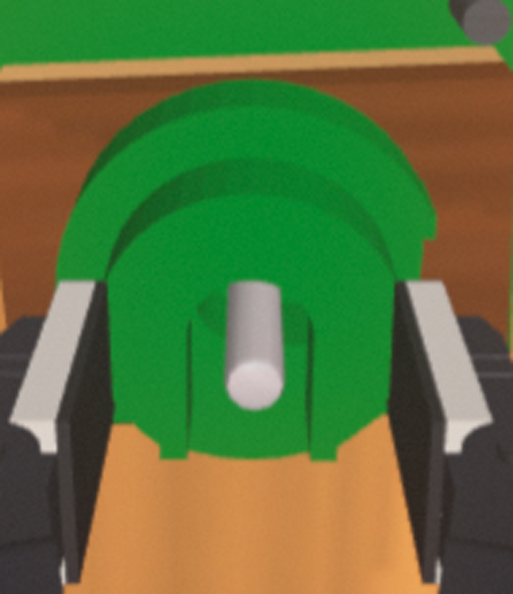

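jog_arm(targets="0 0 -0.001 0 0 0 -1;0 0 0 0 0 0 1;0 0 0 0 0 0 1;0 0 0 0 0 0 1;0 0 -0.02 0 0 0 1;0 0 -0.04 0 0 0 1;0 0 -0.04 0 0 0 1;0 0 0 0 0 0 1;0 0 0 0 0 0 1")

```text
time_s: 16.62
ee_pos: [451.0, -289.3, 332.9]
orientation: [[-0.015, 1.0, -0.0], [1.0, 0.015, 0.0], [0.0, -0.0, -1.0]]
ft_force: [0.3, 0.8, -0.6]
opening: 85.4
```

```bash
python3 -c "
from h import *
s,im,E=look('w13')
plan([569.2,-4.8,300],2.97,12)"
```

```text
t 16.625 ee [ 450.95 -289.34  332.93] yaw 1.5854 open 85.4 f [ 0.3  0.8 -0.6] j [-0.62  0.06  1.98  0.    1.11 -0.63]
12 rows: 0.0140 0.0241 0.0027 0 0 -0.1154  norm 28.0
```

View pics/w13.png

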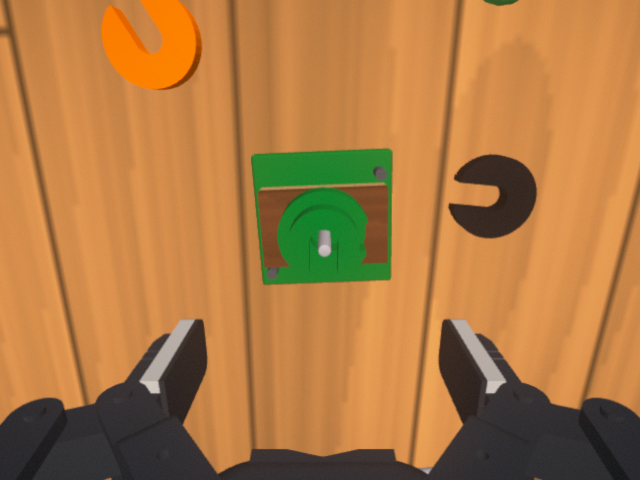

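Green stack sits centred on its stem at (325,240), with the large slot pointing right and the small slot pointing down. Next is the large yellow weight.

jog_arm(targets="0.014 0.0241 0.0027 0 0 -0.1154 1;0.014 0.0241 0.0027 0 0 -0.1154 1;0.014 0.0241 0.0027 0 0 -0.1154 1;0.014 0.0241 0.0027 0 0 -0.1154 1;0.014 0.0241 0.0027 0 0 -0.1154 1;0.014 0.0241 0.0027 0 0 -0.1154 1;0.014 0.0241 0.0027 0 0 -0.1154 1;0.014 0.0241 0.0027 0 0 -0.1154 1;0.014 0.0241 0.0027 0 0 -0.1154 1;0.014 0.0241 0.0027 0 0 -0.1154 1;0.014 0.0241 0.0027 0 0 -0.1154 1;0.014 0.0241 0.0027 0 0 -0.1154 1")

```text
time_s: 18.18
ee_pos: [569.1, -3.8, 298.7]
orientation: [[-0.986, 0.167, -0.004], [0.167, 0.986, 0.0], [0.004, -0.0, -1.0]]
ft_force: [-0.1, 0.4, 0.3]
opening: 85.0
```

jog_arm(targets="0 0 0 0 0 0 1;0 0 0 0 0 0 1")

```text
time_s: 18.42
ee_pos: [569.7, -5.0, 299.9]
orientation: [[-0.985, 0.171, -0.002], [0.171, 0.985, -0.0], [0.002, -0.001, -1.0]]
ft_force: [0.1, -0.2, 0.7]
opening: 85.1
```

```bash
python3 -c "
from h import *
s,im,E=look('w14',[569.2,-4.8,2.97],col='yellow')
T=s['orientation'];p=s['ee_pos'];print('tool offset of 569.3,-5:',T.T@(np.array([569.3,-5,175])-p))"
```

```text
t 18.425 ee [569.66  -5.03 299.9 ] yaw 2.9694 open 85.1 f [ 0.1 -0.2  0.7] j [-0.05  0.16  1.94 -0.    1.05 -1.45]
fit [569.433  -4.467   2.953] 0.031
tool offset of 569.3,-5: [1.32259156e-01 5.12232963e-02 1.24900573e+02]
```

View pics/w14.png

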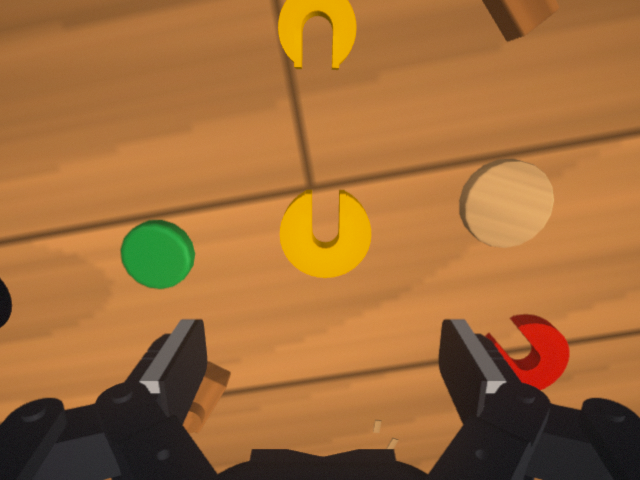

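jog_arm(targets="0 0.0003 0.025 0 0 0 1;0 0 0.03 0 0 0 1;0 0 0.03 0 0 0 1;0 0 0.022 0 0 0 1;0 0 0.013 0 0 0 1;0 0 0.005 0 0 0 1;0 0 0 0 0 0 1;0 0 0 0 0 0 -1;0 0 0 0 0 0 -1;0 0 0 0 0 0 -1;0 0 0 0 0 0 -1;0 0 0 0 0 0 -1")

```text
time_s: 19.98
ee_pos: [570.8, -4.4, 178.0]
orientation: [[-0.985, 0.171, 0.002], [0.171, 0.985, -0.0], [-0.002, 0.0, -1.0]]
ft_force: [-1.8, 0.1, 6.4]
opening: 56.7
```

```bash
python3 -c "
from h import *
s,im,E=look('w15',[569.2,-4.8,2.97],col='yellow')"
```

```text
t 19.975 ee [570.77  -4.38 177.98] yaw 2.9702 open 56.7 f [-1.8  0.1  6.4] j [-0.05  0.31  2.01  0.    0.82 -1.45]
fit [569.547  -4.979   2.97 ] 0.031
```

View pics/w15.png

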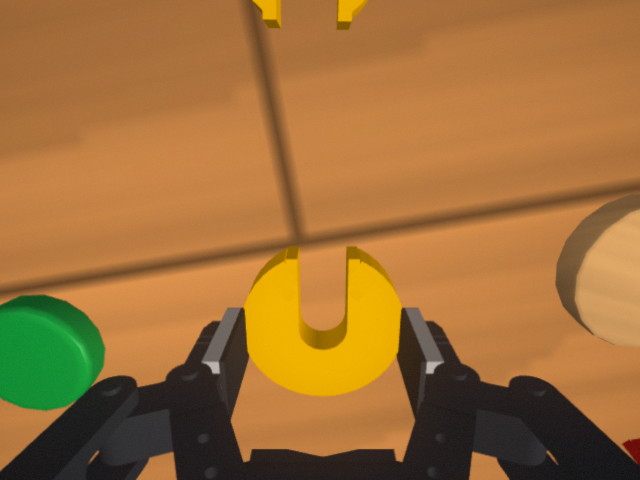

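jog_arm(targets="0 0 -0.005 0 0 0 -1;0 0 -0.02 0 0 0 -1;0 0 -0.03 0 0 0 -1;0 0 -0.04 0 0 0 -1;0 0 -0.03 0 0 0 -1")

```text
time_s: 20.65
ee_pos: [570.3, -4.5, 304.2]
orientation: [[-0.985, 0.171, 0.003], [0.171, 0.985, -0.0], [-0.003, 0.0, -1.0]]
ft_force: [0.0, 0.1, -1.0]
opening: 56.9
```

```bash
python3 -c "
from h import *
plan([485.5,326,305],2.965,10)"
```

```text
10 rows: 0.0141 0.0311 -0.0001 0 0 0.0005  norm 34.1
```

jog_arm(targets="0.014 0.031 0 0 0 0 -1;0.014 0.031 0 0 0 0 -1;0.014 0.031 0 0 0 0 -1;0.014 0.031 0 0 0 0 -1;0.014 0.031 0 0 0 0 -1;0.014 0.031 0 0 0 0 -1;0.014 0.031 0 0 0 0 -1;0.014 0.031 0 0 0 0 -1;0.014 0.031 0 0 0 0 -1;0.014 0.031 0 0 0 0 -1;0 0 0 0 0 0 -1;0 0 0 0 0 0 -1")

```text
time_s: 22.15
ee_pos: [484.9, 324.7, 301.7]
orientation: [[-0.985, 0.17, 0.001], [0.17, 0.985, -0.0], [-0.001, -0.0, -1.0]]
ft_force: [-0.2, -0.9, -2.1]
opening: 56.9
```

```bash
python3 -c "
from h import *
s,im,E=look('w16')
cv2.imwrite('pics/c7.png',cv2.resize(im[180:400,230:420],None,fx=2.7,fy=2.7,interpolation=cv2.INTER_CUBIC)[:,:,::-1])"
```

```text
t 22.15 ee [484.88 324.67 301.71] yaw 2.9709 open 56.9 f [-0.2 -0.9 -2.1] j [ 0.55  0.18  1.91 -0.    1.06 -0.85]
```

View pics/w16.png

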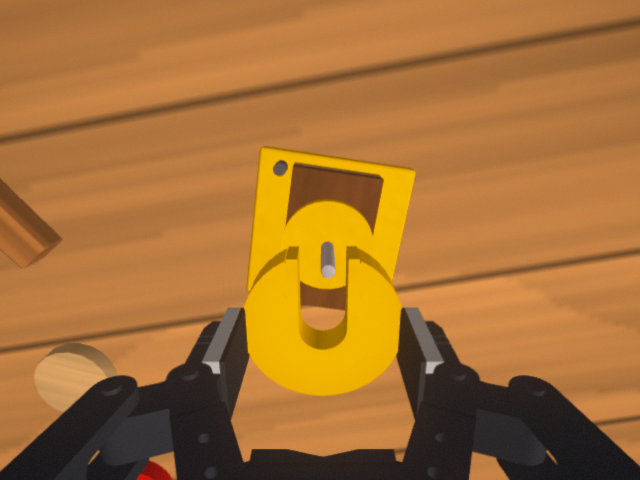

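View pics/c7.png

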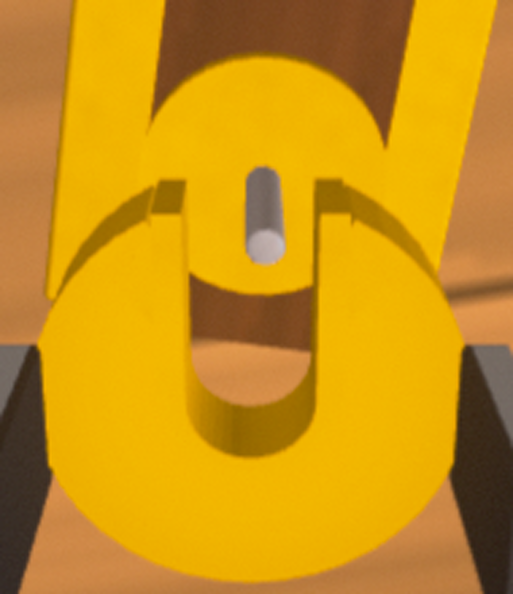

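```bash
python3 - <<'E'
from h import *
s=read_state(); E=wrist_ext(s); p=s["ee_pos"]; T=s["orientation"]
f=lambda w:(T.T@(w-p)).round(2)
print(f(unproj([(328.1,271.1)],78,"wrist",E)[0]),f(unproj([(327.4,246.7)],38,"wrist",E)[0]), unproj([(328.1,271.1)],78,"wrist",E))
for u in (177,178,179): print(u,f(unproj([(322.6,349.3)],p[2]-u+14,"wrist",E)[0])+[9,0,0],f(unproj([(323.3,330)],p[2]-u,"wrist",E)[0])+[9,0,0])
E
```

```text
[1.2000e-01 1.9700e+00 2.2353e+02] [ -0.4    2.03 263.53] [[485.27743913 326.15569989  78.        ]]
177 [  2.3  -0.8 163. ] [  2.3   -0.52 177.  ]
178 [  1.65  -0.8  164.  ] [  1.71  -0.52 178.  ]
179 [  1.   -0.8 165. ] [  1.12  -0.52 179.  ]
```

```bash
python3 - <<'E'
from h import *
s=read_state();print(camera_model("wrist")); print(s["orientation"].round(4), np.linalg.det(s["orientation"]))
E=wrist_ext(s);p=s["ee_pos"]; T=s["orientation"]
print(T.T@(np.linalg.inv(E)[:3,3]-p))
E
```

```text
{'camera_matrix': array([[407.06689665,   0.        , 322.40756001],
       [  0.        , 407.06689665, 242.06216858],
       [  0.        ,   0.        ,   1.        ]]), 'k1': -0.010397187803703817, 'tool_from_camera': array([[ 5.34499864e-04, -9.49587037e-01, -3.13503068e-01,
         7.95055934e+01],
       [ 9.99999184e-01,  8.71447521e-04, -9.34650636e-04,
        -7.61311530e-01],
       [ 1.16073360e-03, -3.13502312e-01,  9.49586727e-01,
         3.04561716e+01],
       [ 0.00000000e+00,  0.00000000e+00,  0.00000000e+00,
         1.00000000e+00]])}
[[-9.853e-01  1.708e-01  3.000e-04]
 [ 1.708e-01  9.853e-01 -3.000e-04]
 [-3.000e-04 -3.000e-04 -1.000e+00]] 0.9999999999999998
[79.50559339 -0.76131153 30.45617158]
```

jog_arm(targets="-0.0014 0.0026 0.012 0 0 0 -1;0 0 0.025 0 0 0 -1;0 0 0.025 0 0 0 -1;0 0 0.015 0 0 0 -1;0 0 0.003 0 0 0 -1;0 0 0 0 0 0 -1;0 0 0 0 0 0 -1")

```text
time_s: 23.08
ee_pos: [487.4, 327.5, 222.2]
orientation: [[-0.985, 0.171, 0.002], [0.171, 0.985, 0.001], [-0.002, 0.001, -1.0]]
ft_force: [0.5, -0.9, -2.2]
opening: 56.8
```

```bash
python3 -c "
from h import *
s,im,E=look('w17')
cv2.imwrite('pics/c8.png',cv2.resize(im[220:420,230:420],None,fx=2.9,fy=2.9,interpolation=cv2.INTER_CUBIC)[:,:,::-1])"
```

```text
t 23.075 ee [487.36 327.52 222.23] yaw 2.9702 open 56.8 f [ 0.5 -0.9 -2.2] j [ 0.55  0.28  1.95  0.    0.91 -0.85]
```

View pics/c8.png

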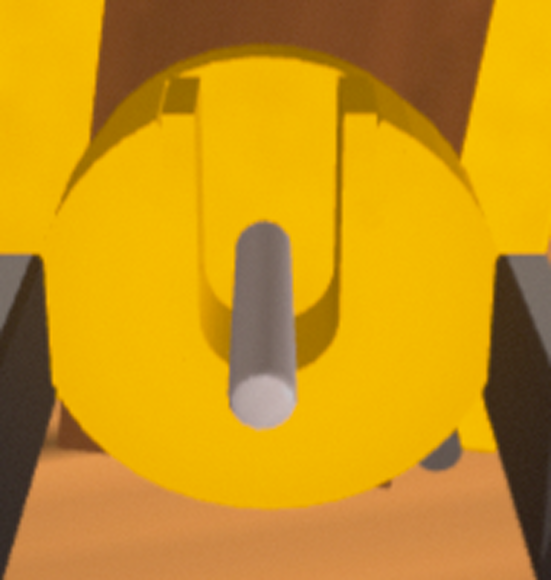

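jog_arm(targets="0 -0.0007 0.002 0 0 0 -1;0 0 0.002 0 0 0 -1;0 0 0.001 0 0 0 -1;0 0 0 0 0 0 -1")

```text
time_s: 23.62
ee_pos: [486.5, 326.5, 216.1]
orientation: [[-0.985, 0.17, -0.0], [0.17, 0.985, -0.0], [0.0, -0.0, -1.0]]
ft_force: [-0.8, 0.1, -0.6]
opening: 56.5
```

jog_arm(targets="0 0 0.001 0 0 0 -1;0 0 0 0 0 0 -1")

```text
time_s: 23.88
ee_pos: [486.6, 326.5, 216.0]
orientation: [[-0.985, 0.171, -0.0], [0.171, 0.985, -0.0], [0.0, -0.0, -1.0]]
ft_force: [-3.2, -1.3, 6.1]
opening: 56.8
```

jog_arm(targets="0 0 0.001 0 0 0 -1;0 0 0 0 0 0 -1")

```text
time_s: 24.12
ee_pos: [486.6, 326.6, 215.9]
orientation: [[-0.985, 0.17, -0.001], [0.17, 0.985, -0.0], [0.0, -0.0, -1.0]]
ft_force: [-4.9, -2.9, 11.9]
opening: 56.6
```

Seated; release and rise.

jog_arm(targets="0 0 -0.001 0 0 0 -1;0 0 0 0 0 0 1;0 0 0 0 0 0 1;0 0 0 0 0 0 1;0 0 -0.02 0 0 0 1;0 0 -0.04 0 0 0 1;0 0 -0.04 0 0 0 1;0 0 0 0 0 0 1;0 0 0 0 0 0 1")

```text
time_s: 25.25
ee_pos: [486.6, 326.5, 316.0]
orientation: [[-0.985, 0.171, 0.001], [0.171, 0.985, 0.001], [-0.001, 0.001, -1.0]]
ft_force: [-0.8, -0.9, -0.8]
opening: 85.4
```

```bash
python3 -c "
from h import *
s,im,E=look('w18')
cv2.imwrite('pics/c9.png',cv2.resize(im[140:320,220:430],None,fx=2.7,fy=2.7,interpolation=cv2.INTER_CUBIC)[:,:,::-1])
plan([447.5,12,300],2.955,10)"
```

```text
t 25.25 ee [486.63 326.48 316.02] yaw 2.9702 open 85.4 f [-0.8 -0.9 -0.8] j [ 0.55  0.17  1.89 -0.    1.08 -0.85]
10 rows: -0.0018 -0.0316 0.0015 0 0 0.0015  norm 31.7
```

View pics/c9.png

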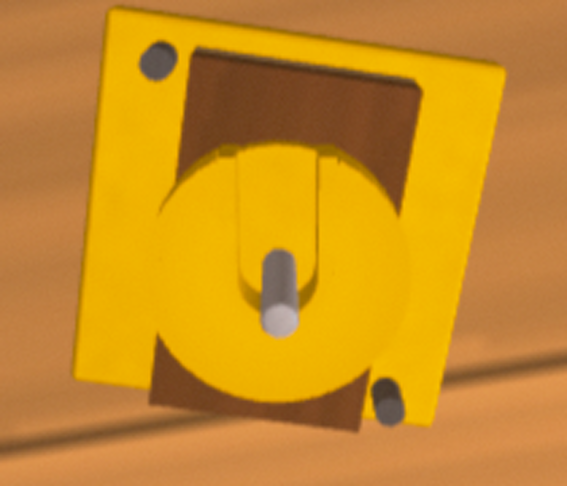

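Large yellow sits centred, with the stem in the middle of its slot at about (278,265) in the crop. Next is the small yellow one.

jog_arm(targets="-0.0018 -0.0316 0.0015 0 0 0.0015 1;-0.0018 -0.0316 0.0015 0 0 0.0015 1;-0.0018 -0.0316 0.0015 0 0 0.0015 1;-0.0018 -0.0316 0.0015 0 0 0.0015 1;-0.0018 -0.0316 0.0015 0 0 0.0015 1;-0.0018 -0.0316 0.0015 0 0 0.0015 1;-0.0018 -0.0316 0.0015 0 0 0.0015 1;-0.0018 -0.0316 0.0015 0 0 0.0015 1;-0.0018 -0.0316 0.0015 0 0 0.0015 1;-0.0018 -0.0316 0.0015 0 0 0.0015 1;0 0 0 0 0 0 1;0 0 0 0 0 0 1")

```text
time_s: 26.8
ee_pos: [448.0, 12.5, 299.3]
orientation: [[-0.983, 0.186, -0.002], [0.186, 0.983, 0.001], [0.002, 0.0, -1.0]]
ft_force: [0.2, 0.6, -0.3]
opening: 85.5
```

```bash
python3 -c "
from h import *
s,im,E=look('w19',[447.5,12,-0.19],R=22,col='yellow')
q,_=fit([('wrist',E,hsvmask(im,'yellow'))],np.array([447.5,12,-.19]),22)
print((s['orientation'].T@(np.array([q[0],q[1],182])-s['ee_pos'])).round(2), q[2]+np.pi-yaw(s))"
```

```text
t 26.8 ee [448.04  12.51 299.27] yaw 2.9545 open 85.5 f [ 0.2  0.6 -0.3] j [-0.03 -0.08  2.18  0.    1.04 -1.41]
fit [ 4.4809e+02  1.1635e+01 -1.7700e-01] 0.054
[ -0.42  -0.87 117.27] 0.010305452389479886
```

View pics/w19.png

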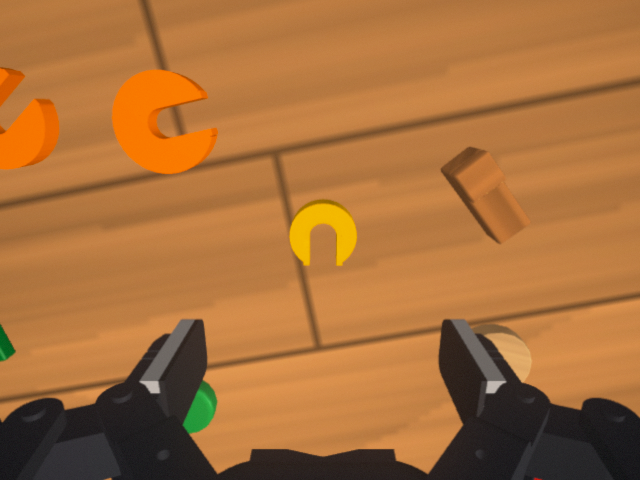

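jog_arm(targets="0 -0.0005 0.025 0 0 0 1;0 0 0.03 0 0 0 1;0 0 0.03 0 0 0 1;0 0 0.018 0 0 0 1;0 0 0.01 0 0 0 1;0 0 0.003 0 0 0 1;0 0 0 0 0 0 1;0 0 0 0 0 0 -1;0 0 0 0 0 0 -1;0 0 0 0 0 0 -1;0 0 0 0 0 0 -1;0 0 0 0 0 0 -1")

```text
time_s: 28.35
ee_pos: [450.7, 11.0, 187.1]
orientation: [[-0.983, 0.184, 0.006], [0.184, 0.983, -0.002], [-0.007, -0.001, -1.0]]
ft_force: [0.4, -6.9, 10.0]
opening: 0.1
```

```bash
python3 -c "
from h import *
s,im,E=look('w20',[447.5,12,-0.19],R=22,col='yellow')"
```

```text
t 28.35 ee [450.75  11.03 187.1 ] yaw 2.9563 open 0.1 f [ 0.4 -6.9 10. ] j [-0.03  0.09  2.26 -0.    0.78 -1.41]
fit [ 4.48408e+02  1.35750e+01 -1.98000e-01] 0.192
```

View pics/w20.png

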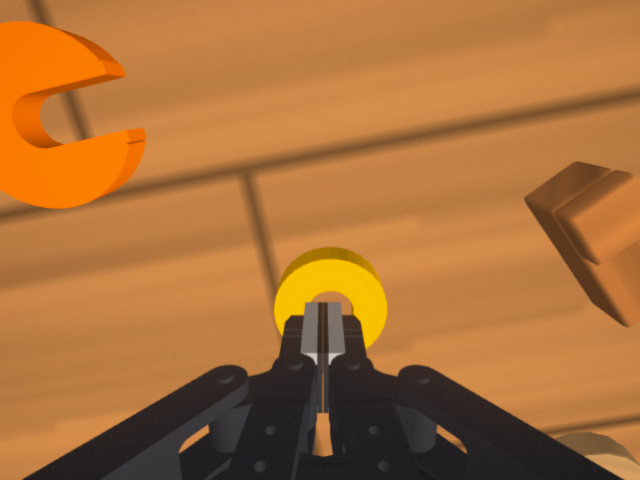

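jog_arm(targets="0 0 -0.02 0 0 0 -1;0 0 -0.03 0 0 0 1;0 0 0 0 0 0 1;0 0 0 0 0 0 1;0 0 0 0 0 0 1")

```text
time_s: 29.02
ee_pos: [447.6, 11.8, 233.0]
orientation: [[-0.983, 0.185, -0.002], [0.185, 0.983, 0.0], [0.002, -0.0, -1.0]]
ft_force: [0.2, -0.1, -0.3]
opening: 72.1
```

```bash
python3 -c "
from h import *
s,im,E=look('w21')
q,_=fit([('wrist',E,hsvmask(im,'yellow'))],np.array([447.5,12,-.19]),22)
print(q,_,(s['orientation'].T@(np.array([q[0],q[1],174])-s['ee_pos'])).round(2), q[2]+np.pi-yaw(s))"
```

```text
t 29.025 ee [447.58  11.82 233.  ] yaw 2.9552 open 72.1 f [ 0.2 -0.1 -0.3] j [-0.03  0.01  2.23 -0.    0.89 -1.41]
[ 4.48552291e+02  1.35049132e+01 -1.70682135e-01] 0.04505562037229538 [-0.77  1.85 59.  ] 0.015727299736920664
```

View pics/w21.png

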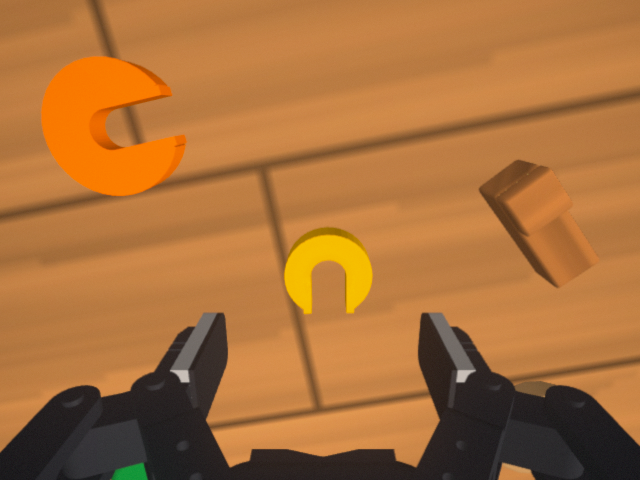

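jog_arm(targets="-0.0005 0.0023 0.02 0 0 0 1;0 0 0.02 0 0 0 1;0 0 0.012 0 0 0 1;0 0 0.005 0 0 0 1;0 0 0.001 0 0 0 1;0 0 0 0 0 0 1;0 0 0 0 0 0 -1;0 0 0 0 0 0 -1;0 0 0 0 0 0 -1;0 0 0 0 0 0 -1;0 0 0 0 0 0 -1")

```text
time_s: 30.45
ee_pos: [449.6, 14.0, 177.0]
orientation: [[-0.983, 0.185, 0.001], [0.185, 0.983, 0.0], [-0.001, 0.0, -1.0]]
ft_force: [-1.2, -0.4, 6.7]
opening: 41.7
```

```bash
python3 -c "
from h import *
s,im,E=look('w22',[448.5,13,-0.17],R=22,col='yellow')"
```

```text
t 30.45 ee [449.55  14.02 176.97] yaw 2.955 open 41.7 f [-1.2 -0.4  6.7] j [-0.02  0.11  2.26  0.    0.76 -1.41]
fit [ 4.48677e+02  1.33110e+01 -1.68000e-01] 0.045
```

View pics/w22.png

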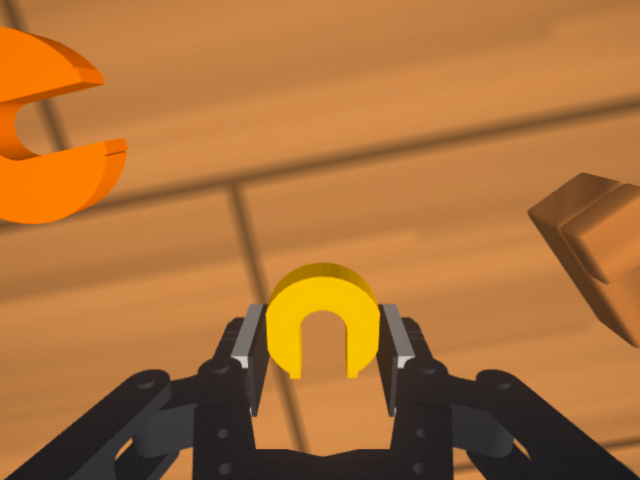

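jog_arm(targets="0 0 -0.005 0 0 0 -1;0 0 -0.02 0 0 0 -1;0 0 -0.03 0 0 0 -1;0 0 -0.04 0 0 0 -1;0 0 -0.04 0 0 0 -1;0 0 -0.008 0 0 0 -1;0 0 0 0 0 0 -1")

```text
time_s: 31.38
ee_pos: [449.0, 14.0, 318.9]
orientation: [[-0.983, 0.185, 0.0], [0.185, 0.983, -0.0], [-0.0, 0.0, -1.0]]
ft_force: [-1.6, -0.4, -1.3]
opening: 41.0
```

```bash
python3 -c "
from h import *
print(read_state()['opening'])
plan([486,326.3,319],1.378,12)"
```

```text
41.004123443086456
12 rows: 0.0207 0.0205 -0.0000 0 0 0.1314  norm 29.1
```

jog_arm(targets="0.0207 0.0205 0 0 0 0.1314 -1;0.0207 0.0205 0 0 0 0.1314 -1;0.0207 0.0205 0 0 0 0.1314 -1;0.0207 0.0205 0 0 0 0.1314 -1;0.0207 0.0205 0 0 0 0.1314 -1;0.0207 0.0205 0 0 0 0.1314 -1;0.0207 0.0205 0 0 0 0.1314 -1;0.0207 0.0205 0 0 0 0.1314 -1;0.0207 0.0205 0 0 0 0.1314 -1;0.0207 0.0205 0 0 0 0.1314 -1;0.0207 0.0205 0 0 0 0.1314 -1;0.0207 0.0205 0 0 0 0.1314 -1")

```text
time_s: 32.88
ee_pos: [486.0, 326.8, 315.7]
orientation: [[0.195, 0.981, -0.005], [0.981, -0.195, -0.003], [-0.004, -0.004, -1.0]]
ft_force: [-0.0, -0.7, -0.7]
opening: 41.0
```

jog_arm(targets="0 0 0 0 0 0 -1;0 0 0 0 0 0 -1")

```text
time_s: 33.12
ee_pos: [485.6, 325.9, 316.6]
orientation: [[0.19, 0.982, -0.004], [0.982, -0.19, -0.003], [-0.003, -0.004, -1.0]]
ft_force: [0.5, -0.9, -1.9]
opening: 41.3
```

```bash
python3 -c "
from h import *
s,im,E=look('w23')
cv2.imwrite('pics/c10.png',cv2.resize(im[180:400,230:420],None,fx=2.7,fy=2.7,interpolation=cv2.INTER_CUBIC)[:,:,::-1])"
```

```text
t 33.125 ee [485.55 325.86 316.57] yaw 1.3795 open 41.3 f [ 0.5 -0.9 -1.9] j [ 0.55  0.17  1.89 -0.    1.09  0.74]
```

View pics/c10.png

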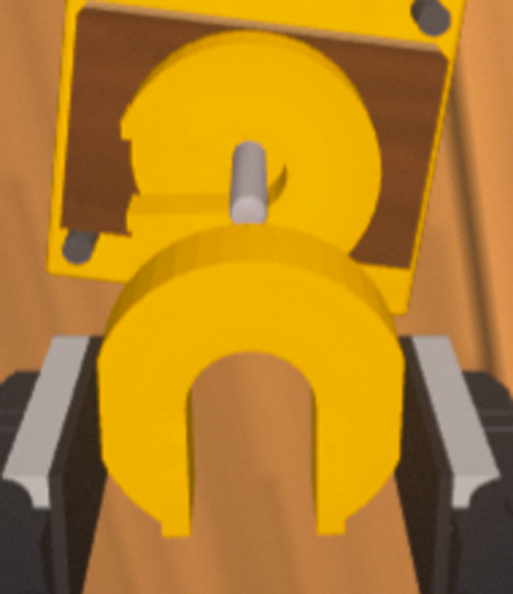

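```bash
python3 - <<'E'
from h import *
s=read_state(); E=wrist_ext(s); p=s["ee_pos"]; T=s["orientation"]
f=lambda w:(T.T@(w-p)).round(2)
print(f(unproj([(321.9,257)],78,"wrist",E)[0]))
for u in (176,177,178): print(u,f(unproj([(323.4,310.4)],p[2]-u+14,"wrist",E)[0])-[9,0,0])
E
```

```text
[  2.04   0.81 239.07]
176 [  1.25   1.45 161.97]
177 [  0.72   1.45 162.97]
178 [  0.19   1.45 163.97]
```

jog_arm(targets="0.001 -0.0006 0.012 0 0 0 -1;0 0 0.025 0 0 0 -1;0 0 0.025 0 0 0 -1;0 0 0.013 0 0 0 -1;0 0 0.003 0 0 0 -1;0 0 0 0 0 0 -1;0 0 0 0 0 0 -1")

```text
time_s: 34.05
ee_pos: [486.6, 327.9, 242.3]
orientation: [[0.191, 0.982, 0.002], [0.982, -0.191, 0.001], [0.001, 0.002, -1.0]]
ft_force: [-0.1, 0.5, -0.9]
opening: 41.2
```

```bash
python3 -c "
from h import *
s,im,E=look('w24')
cv2.imwrite('pics/c11.png',cv2.resize(im[200:420,230:420],None,fx=2.7,fy=2.7,interpolation=cv2.INTER_CUBIC)[:,:,::-1])"
```

```text
t 34.05 ee [486.63 327.92 242.26] yaw 1.3785 open 41.2 f [-0.1  0.5 -0.9] j [0.55 0.25 1.94 0.   0.95 0.74]
```

View pics/c11.png

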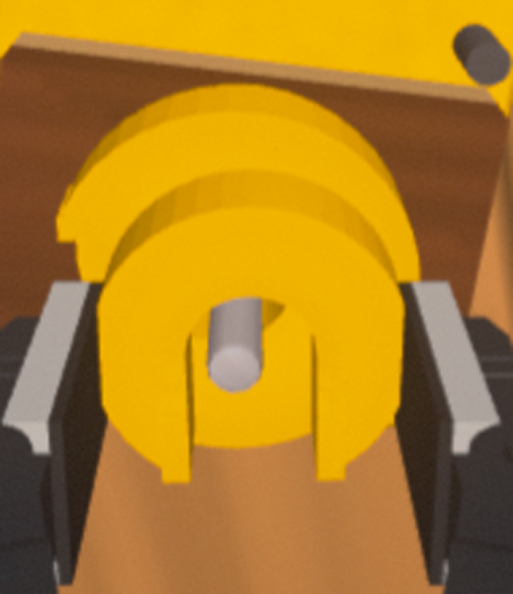

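jog_arm(targets="0 -0.001 0 0 0 0 -1;0 0 0 0 0 0 -1;0 0 0 0 0 0 -1")

```text
time_s: 34.48
ee_pos: [485.1, 327.8, 241.2]
orientation: [[0.191, 0.982, 0.0], [0.982, -0.191, 0.0], [0.0, 0.0, -1.0]]
ft_force: [-0.7, 0.8, -1.3]
opening: 41.4
```

```bash
python3 -c "
from h import *
s,im,E=look('w25')
cv2.imwrite('pics/c12.png',cv2.resize(im[200:420,230:420],None,fx=2.7,fy=2.7,interpolation=cv2.INTER_CUBIC)[:,:,::-1])"
```

```text
t 34.475 ee [485.13 327.82 241.21] yaw 1.3785 open 41.4 f [-0.7  0.8 -1.3] j [0.55 0.25 1.95 0.   0.95 0.74]
```

View pics/c12.png

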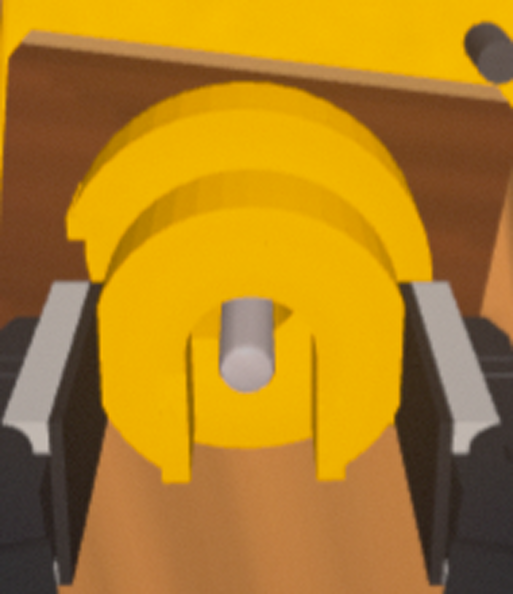

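jog_arm(targets="-0.0012 -0.0006 0.002 0 0 0 -1;0 0 0.004 0 0 0 -1;0 0 0.003 0 0 0 -1;0 0 0 0 0 0 -1;0 0 0 0 0 0 -1")

```text
time_s: 35.15
ee_pos: [484.3, 326.8, 232.0]
orientation: [[0.191, 0.982, -0.0], [0.982, -0.191, 0.0], [-0.0, -0.0, -1.0]]
ft_force: [1.2, 0.2, -0.5]
opening: 41.3
```

```bash
python3 -c "
from h import *
s,im,E=look('w26')
cv2.imwrite('pics/c13.png',cv2.resize(im[200:420,230:420],None,fx=2.7,fy=2.7,interpolation=cv2.INTER_CUBIC)[:,:,::-1])"
```

```text
t 35.15 ee [484.35 326.77 232.03] yaw 1.3784 open 41.3 f [ 1.2  0.2 -0.5] j [0.55 0.26 1.95 0.   0.93 0.74]
```

View pics/c13.png

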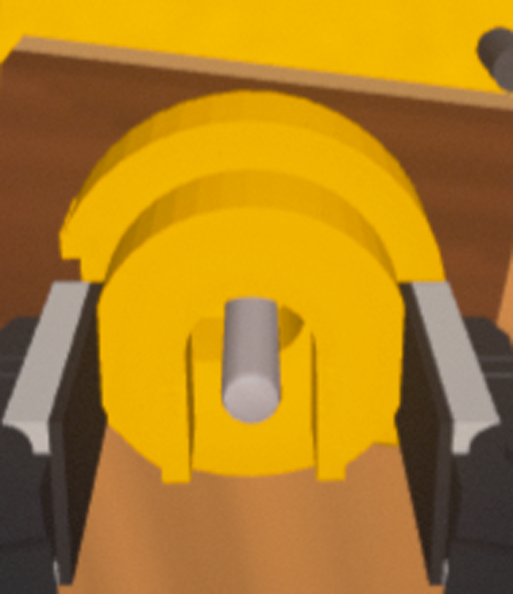

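Well centred; continue down to contact.

jog_arm(targets="0 0 0.0015 0 0 0 -1;0 0 0 0 0 0 -1")

```text
time_s: 35.45
ee_pos: [484.3, 326.7, 230.5]
orientation: [[0.191, 0.982, -0.0], [0.982, -0.191, -0.0], [-0.0, -0.0, -1.0]]
ft_force: [-0.5, -0.1, -2.2]
opening: 41.1
```

jog_arm(targets="0 0 0.001 0 0 0 -1;0 0 0 0 0 0 -1")

```text
time_s: 35.7
ee_pos: [484.3, 326.7, 229.5]
orientation: [[0.191, 0.982, -0.0], [0.982, -0.191, -0.0], [-0.0, -0.0, -1.0]]
ft_force: [-0.2, 0.4, -1.3]
opening: 40.9
```

jog_arm(targets="0 0 0.001 0 0 0 -1;0 0 0 0 0 0 -1")

```text
time_s: 35.95
ee_pos: [484.4, 326.7, 229.0]
orientation: [[0.191, 0.982, 0.0], [0.982, -0.191, -0.0], [0.0, 0.0, -1.0]]
ft_force: [-2.2, -0.8, 1.7]
opening: 41.5
```

jog_arm(targets="0 0 0 0 0 0 1;0 0 0 0 0 0 1;0 0 0 0 0 0 1;0 0 0 0 0 0 1;0 0 -0.02 0 0 0 1;0 0 -0.04 0 0 0 1;0 0 -0.04 0 0 0 1;0 0 -0.03 0 0 0 1;0 0 0 0 0 0 1;0 0 0 0 0 0 1")

```text
time_s: 37.2
ee_pos: [484.0, 326.6, 358.7]
orientation: [[0.191, 0.982, 0.0], [0.982, -0.191, 0.0], [0.0, 0.0, -1.0]]
ft_force: [0.1, -0.1, -0.6]
opening: 85.3
```

```bash
python3 -c "
from h import *
s,im,E=look('w27')
cv2.imwrite('pics/c14.png',cv2.resize(im[140:320,220:430],None,fx=2.7,fy=2.7,interpolation=cv2.INTER_CUBIC)[:,:,::-1])"
```

```text
t 37.2 ee [484.05 326.56 358.71] yaw 1.3784 open 85.3 f [ 0.1 -0.1 -0.6] j [0.55 0.13 1.85 0.   1.16 0.74]
```

View pics/c14.png

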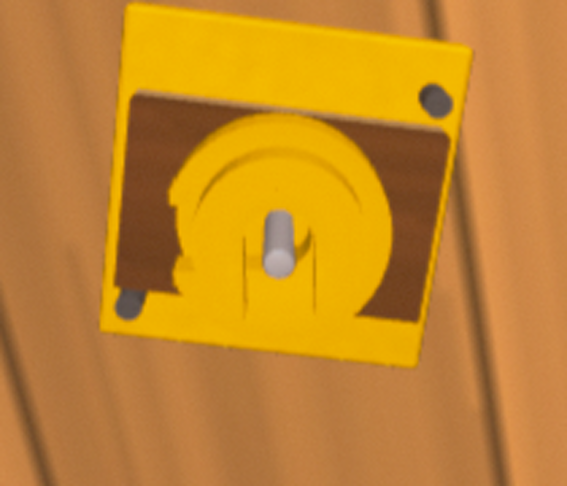

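jog_arm(targets="0.02 -0.04 0 0 0 0 1;0.02 -0.04 0 0 0 0 1;0.02 -0.04 0 0 0 0 1;0.02 -0.04 0 0 0 0 1;0 0 0 0 0 0 1;0 0 0 0 0 0 1")

```text
time_s: 38.0
ee_pos: [342.4, 435.5, 357.3]
orientation: [[0.19, 0.982, -0.001], [0.982, -0.19, -0.002], [-0.002, -0.001, -1.0]]
ft_force: [0.3, -0.6, -0.7]
opening: 85.4
```

```bash
python3 - <<'E'
from h import *
top=read_camera("top"); sc=read_camera("scene")
def crop(im,c,w=50): 
    x,y=c; return cv2.resize(im[max(y-w,0):y+w,max(x-w,0):x+w],(300,300),interpolation=cv2.INTER_CUBIC)
e=np.vstack([np.hstack([crop(top,(492,290)),crop(top,(120,276))]),np.hstack([crop(sc,(172,300)),crop(sc,(440,135))])])
cv2.imwrite("pics/fin.png",e[:,:,::-1]); cv2.imwrite("pics/fintop.png",top[:,:,::-1])
print(read_state()["time_s"],read_state()["ee_pos"])
E
```

```text
38.1 [343.17693196 435.16706958 357.82796622]
```

View pics/fin.png

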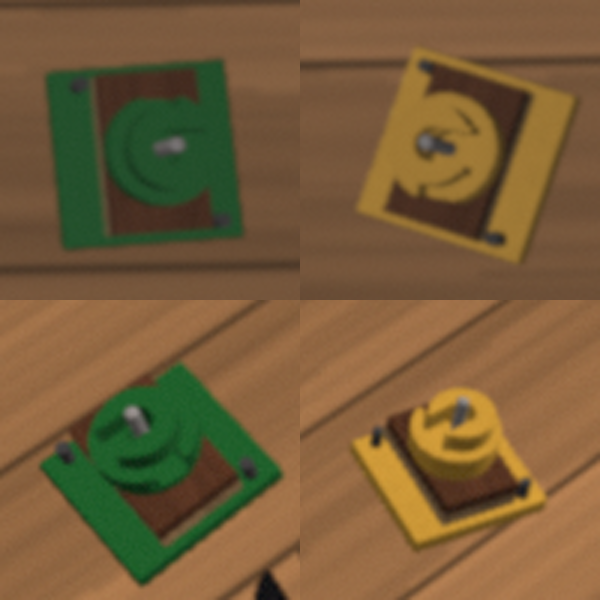

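View pics/fintop.png

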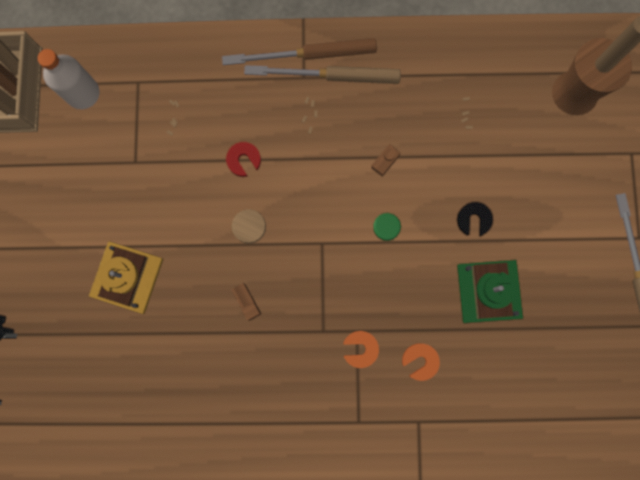

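```bash
python3 - <<'E'
import cv2
im=cv2.imread("pics/w13.png"); cv2.imwrite("pics/c15.png",cv2.resize(im[140:295,240:405],None,fx=3.6,fy=3.6,interpolation=cv2.INTER_CUBIC))
E
```

```text
(no output)
```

View pics/c15.png

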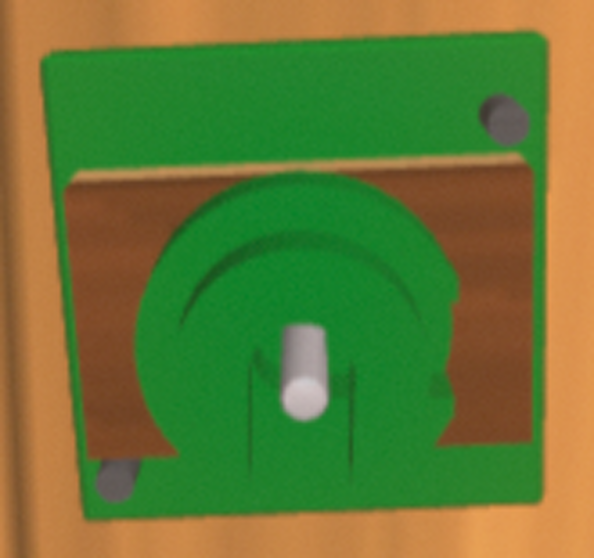

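```bash
python3 -c "
from bench import *
print(close_job())"
```

```text
the job is handed in; nothing more can be done
None
```

I threaded all four weights on their stems, large below and small on top, on both the green and the yellow press. I handed the job in at about 38 s of robot time, with the arm clear of everything.

- **Final checks:** The top and scene pictures show both stacks flat. The last wrist views show each stem in the middle of its slots, to within about 1 mm by my pixel estimate. The small slots point a quarter turn from the large ones. The red weight, jar lid and beech disc lie where they were.
- **What went wrong:** My first grasp of the small yellow weight was too high. The fingers closed on its top face and moved it about 2 mm on the bench. I opened, looked again and regrasped it lower, and then it placed normally. The small green weight had also been held only near its top edge, but it did not slip.
- **Disagreement:** The reported wrist-camera calibration differed by about 2 mm between scripts. I therefore centred each weight by comparing weight and stem within the same picture.

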